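Put the hand dispenser on charge in the bench carousel

ROBOT

A 6-joint arm with a two-finger parallel gripper is mounted at the origin on the work surface. World frame = base frame: x ahead of the robot, y to its left, z up, the work surface at z = 0. Lengths are in m, angles in rad, forces in N, time in s.
With the tool pointing down it reaches from about 0.4 to 0.825 m from the base axis. Payload 7 kg.
Tool frame: the origin (TCP) lies midway between the tips of the shut fingers; the grasp point (between the pads) lies hold_point_z behind it (hold_point_z is the distance from the TCP to the grasp point, in m); z points along the fingers, y is the line along which they close (so a half turn about z gives the same grasp; the last joint's range is limited). The gripper opens to 88 mm and grips with 3 to 60 N. Pads are 19 mm wide; open, the fingers measure 130 mm over their backs; the gripper's body (78 mm by 193 mm) begins 47 mm behind the grasp point.
Start: joints at [1.437, 0.359, 0.012, 0, -1.224, -0.288], TCP at [0.276, 0.616, 0.227] pointing down, gripper open.
Joint ranges: [-3.07, 3.07], [-1.43, 2.12], [-1.02, 1.25], [-3.03, 1.67], [-3.05, -0], [-3.03, 3.03]. Speed limits (rad/s): [2.39, 2.39, 3.01, 3.14, 3.14, 3.14].

INTERFACE

Orientations are given as [roll, pitch, yaw] about the fixed x, y, z axes, in that order (R = Rz(yaw) Ry(pitch) Rx(roll)).
In Python, from station import * gives the robot as it stands.
- The arm moves only by the tool apply_moves, never from a script. Its argument "steps" is a list of rows, each an object with "translation": the shift along the world's x, y, z scaled (see below), a list of three; "rotation": the turn, a rotation vector about the world's x, y, z scaled (see below), a list of three. A call has exactly 10 rows; each row is the pose to reach, as a shift and turn from the pose commanded when the call began; what a row does not reach only later rows make up. The controller multiplies each number of a shift by 250 mm and each number of a turn by 30 degrees. A row lasts 1/12 s, in which the tool goes at most 41.7 mm and 7.16 degrees, less where a joint would pass 70% of its speed; a pose out of reach is approached as far as the arm can. A call with a number of a shift or a turn outside -1 to 1 is refused whole. A call with a gripper value outside its range is refused whole. "jaw" is the closure, from -1 (fully open) to 1 (shut), so that 0 is half open, set as the call begins (left out, the last holds). The fingers move at their own pace and stop on an object; "newtons" is the grip in N (left out, the last holds). Time passes only in rows, so rows that repeat a pose let the fingers close, or fill a call up. It gives the time, the measured TCP pose, the force, the opening and the grip force at its end, in the units of the state.
- get_state(): the state, without advancing time (a new reading comes with each control period).
- grab_frame(name): name is "scene" or "side" or "wrist"; returns the picture (480x640x3 uint8, blue, green, red); there is no depth.
- camera_model(name): a dict with "fx", "fy", "cx", "cy" (pixels), "k1" (the pictures are not rectified: a ray, as slopes to the right and down, at radius r is drawn at 1 + k1 r^2 times it, then the intrinsics apply), "xyz" and "rotation" of the camera in the world. Camera axes: x right, y down, z forward; pixel columns grow to the right and rows downward; lengths in m; the calibration is good to about 2 mm. A picture is of the moment at which its call begins: read the wrist's pose just before it. camera_model takes no time and is no camera call; for the wrist camera it gives the pose at the moment of the call.
- job_done(): hands the job in; it is judged then, once.
The state is a dict: "t": time; "q": joint angles; "qd": joint speeds; "joint_efforts": joint torques, N m; "eef_pos": TCP position; "ee_rot": TCP orientation; "force": force on the tool from outside, world axes, zero at the start; "moment": the same for the moment, N m; "width": finger opening in m; "gripper_force": force on a finger pad.
Only numpy, scipy, OpenCV 4.12 (cv2) and the standard library are available. Lean on these libraries where they do the work, as an engineer would, in place of code of your own. Each camera call takes 0.05 s, during which the arm holds its last target. There are 200 camera calls.

TASK

Put the orange-trimmed electronic hand dispenser on charge. First turn the charging carousel (it has a black knob on top for that) until one of its two empty hooks stands over the blue index rib at the front of the base; then take the dispenser out of its sloping bench rest, hang it upright by its finger hook on that empty hook so that its weight keeps the hook's brass presence pin pressed fully down, and switch the charger on at the rocker (push the red end down). Do not knock the two dispensers that are already charging off their hooks, and leave the tip box, the bottle and the tube rack where they stand.

Things in the scene. Friction and masses are not known exactly. Their poses are not given: they have to be found in the camera images.
- dispenser: Loose hand dispenser to charge: white, orange trim, 195 mm long, 0.13 to 0.22 kg. Origin on its long axis, level with the underside of its finger hook. z: up the long axis; +x: its back (hook side). Starts in the rest leaning 40 deg from vertical: nose low towards the robot, head high and away, hook side underneath. Centre of mass about 32 mm below the origin.
- dispenser_body (a point): Point on the long axis 12 mm below the dispenser's origin, a good place to grip: body 32 mm deep (x), 34 mm wide (y), with flat parallel sides from 105 mm below the origin to 8 mm above it. Head above that ends 30 mm above the origin, its front cut away by the sloping display.
- dispenser_nose (a point): Foot of the dispenser's tapering nose (10 mm thick), on the axis 165 mm below its origin.
- dispenser_hook (a point): Middle of the underside of the dispenser's finger hook, 25 mm behind (+x) its origin: to lie on the middle of a carousel hook's top edge. The finger hook is 20 mm wide: an arm 10 mm high sticks out 26 mm from the back (back face at x = 16 mm) and ends in a lip 8 mm thick that reaches 14 mm below this point; gap between back and lip 18 mm.
- rest: Fixed sloping bench rest: dark foot 150 x 75 x 8 mm, clear spine 26 mm wide under the dispenser's back, stop under its nose, clear side cheeks (46 mm over all, only 65 to 105 mm below the dispenser's origin; the body is free above). Origin on the bench 155 mm under the resting dispenser's origin; +x: the way the head leans. The dispenser lifts straight up out of it.
- charger: Fixed white round foot of the charging carousel, 224 mm across, 22 mm high. Origin at its centre on the bench; -x is its front, marked by a small blue index rib on the rim. A lobe at its front (between -x and +y) carries the power rocker.
- front_mark (a point): Point above the line from the carousel's axis to the blue index rib, 80 mm from the axis, 205 mm above the bench: where the middle of an empty hook's top edge should come to stand.
- carousel (a joint): Angle (rad) the rotor has been turned since the start, positive counter-clockwise from above. Turns both ways with light friction (0.12 N m) and stays where it is left. Four upturned hooks at 90 deg: a and b, opposite one another, are empty; c and d carry charging dispensers.
- knob (a point): Centre of the black round ribbed knob on top of the rotor, on its axis, 270 mm above the bench: 50 mm diameter, from 18 mm below to 18 mm above this point; a blue collar of 60 mm diameter begins 24 mm below this point. Heads of the charging dispensers reach 235 mm above the bench, 89 mm or more from the axis.
- bar_a (a point): Middle of the top edge of empty hook a: an upright plate 8 mm thick (radially), 22 mm wide, its middle 80 mm from the axis, edge 205 mm above the bench, carried by a spoke whose top is 22 mm under the edge. A hung dispenser is vertical, outside the plate, its lip inside, its back towards the axis, its own axis 105 mm from the carousel's.
- bar_b (a point): The same point of empty hook b, opposite a. Under each hook, 68 to 103 mm below its edge, a rubber pad 85 mm from the axis (bevelled at the top) supports the hung dispenser's lower back, which passes about 4 mm clear of it on the way down.
- bar_c (a point): The same point of hook c, taken by the green-trimmed dispenser.
- bar_d (a point): The same point of hook d, taken by the purple-trimmed dispenser.
- pin_a (a joint): Travel (m) of the brass presence pin of hook a: 6 mm thick, it stands 5 mm out of the middle of the hook's top edge; 0 up, 0.005 fully down. Light spring, 0.5 N fully down: a dispenser's weight holds it down once its finger hook lies on the edge.
- pin_b (a joint): The same for the presence pin of hook b.
- rocker (a joint): Power rocker: 0 off (red outer end up), 0.44 rad fully on (red end down). No spring, stays where it is left; 2 N on its red end moves it, about 5 N nearer the pivot. The two halves form a shallow V: fully on, the red half's top is level, 36 mm above the bench.
- rocker_on_end (a point): Top of the red outer half of the power rocker, 13 mm from its pivot, away from the carousel's axis; the end is 5.5 mm farther out. Rocker 37 mm long (radially), 24 mm wide. Off, this point is about 42 mm above the bench; fully on, about 36 mm.
- docked_green: Charging dispenser with green trim on hook c; loose, same shape and axes as the orange one.
- docked_green_hook (a point): Middle of the underside of its finger hook; lies on bar_c.
- docked_purple: Charging dispenser with purple trim on hook d; loose, same shape and axes as the orange one.
- docked_purple_hook (a point): Middle of the underside of its finger hook; lies on bar_d.
- tipbox: Loose bystander; leave it where it stands. Blue tip box with clear lid, 85 x 122 x 64 mm; origin under its centre.
- reagent: Loose bystander; leave it where it stands. Brown bottle, 62 mm diameter, 125 mm high; origin under its centre.
- tuberack: Loose bystander; leave it where it stands. Green tube rack, 60 x 150 mm, 82 mm high over the caps; origin under its centre.
Things that resemble listed ones, but are neither listed nor needed, are in the scene too. Leave any pink look-alike of the dispenser alone.

How it is judged:
By the outcome, as a careful person would: the job done as asked, in the order asked, and still so for the second after the job is handed in, with the robot touching nothing.
It also fails if it takes over 59 s, if anything falls off the work surface, if the arm or the gripper's body presses on something with over 40 N, if the wrist force passes 120 N, or if a joint passes its speed limit or range.

## Working session

There is one attempt and no reset: what is moved stays moved. The work goes in short steps, Python scripts to look and compute and a tool call to move; the robot and the scene stay as the last step left them, time stands still between calls to the robot, and variables do not carry over. Pictures are saved under pics/ and viewed, at most 10 in all, crops included, and the job is handed in when it is done.

Besides the shell and the picture viewer there is one more tool, called after "Emit:" as name(argument=value, ...) on one line, values as JSON. apply_moves: Moves the arm, as the interface text tells. Shifts and turns lie within -1 to 1; 1 stands for 250 mm of shift or 30 degrees of turn. Its arguments: {"type":"object","properties":{"steps":{"type":"array"},"jaw":{"type":"number"},"newtons":{"type":"number"}},"required":["steps"]}

```bash
ls; mkdir -p pics
python3 - <<'E'
from station import *
import cv2
s=get_state();print(s)
for n in ("scene","side"):
    m=camera_model(n);print(n,m)
    cv2.imwrite(f"pics/{n}0.png",grab_frame(n))
print(camera_model("wrist"))
E
```

```text
pics
{'t': 0.0, 'q': array([ 1.43711737e+00,  3.59368183e-01,  1.10615467e-02, -3.15280054e-04,
       -1.22410224e+00, -2.88100292e-01]), 'qd': array([ 0.00048567, -0.00017752, -0.00049039, -0.00235275, -0.00143826,
        0.00067315]), 'joint_efforts': array([ 1.62910026e-03, -5.82714415e+01,  2.93058836e+01,  6.99696198e+00,
        6.97512121e-03, -1.62443766e-04]), 'eef_pos': array([0.27617116, 0.61538581, 0.22564224]), 'ee_rot': array([ 3.13996235e+00, -1.74044907e-04, -4.21886477e-01]), 'force': array([-0.08655942, -0.18690047, -0.36106909]), 'moment': array([-0.0018298 ,  0.07988569,  0.00630241]), 'gripper_force': 0.0, 'width': 0.08754713114189269}
scene {'fx': 541.4656186212181, 'fy': 541.4656186212181, 'cx': 320.9189903049555, 'cy': 243.99403326037006, 'k1': -0.07352893375931027, 'xyz': array([1.1312257 , 0.13742642, 1.41212335]), 'rotation': array([-2.60475536, -0.01053002,  1.91253097])}
side {'fx': 541.5724480349841, 'fy': 541.5724480349841, 'cx': 319.57202868062217, 'cy': 243.54611370455947, 'k1': -0.04099405145149051, 'xyz': array([-0.22972921, -0.98052102,  1.33414755]), 'rotation': array([-2.38494547e+00,  5.42535393e-04, -6.40553485e-01])}
{'fx': 378.1360556101125, 'fy': 378.1360556101125, 'cx': 320.12233098155446, 'cy': 241.00492261440246, 'k1': 0.0046415415377292725, 'xyz': array([0.34541946, 0.5836507 , 0.38301957]), 'rotation': array([ 2.85541844e+00, -2.27427216e-03, -1.99234764e+00])}
```

View pics/scene0.png

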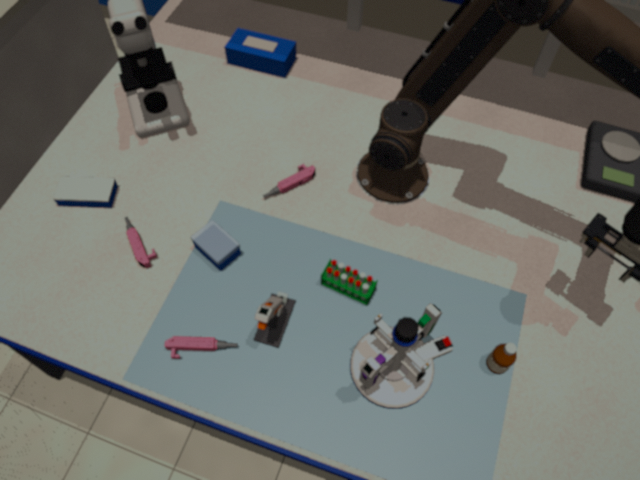

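View pics/side0.png

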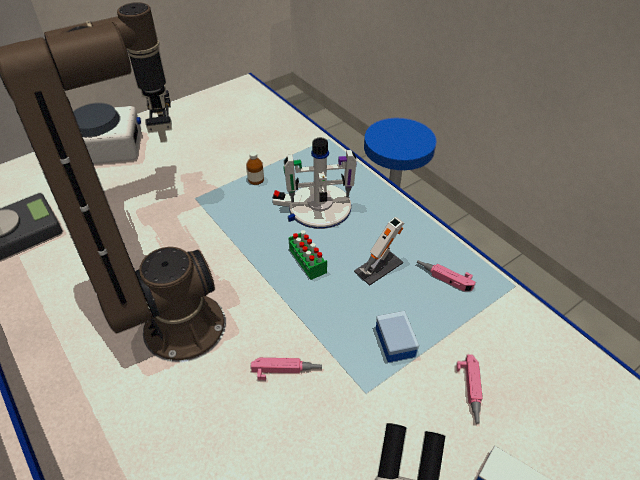

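The candidates are the orange/white dispenser in its rest at scene (268,315) / side (385,240), and pink look-alikes at scene (195,345), (138,242) and (290,181). I choose the one in the rest. The carousel is at scene (395,360) and side (320,190), with green and purple dispensers on it. Next, close crops of both.

```bash
cat > h.py <<'E'
import numpy as np, cv2
from scipy.spatial.transform import Rotation as R
from station import *
def cam(n): 
    m=camera_model(n); m["R"]=R.from_euler("xyz",m["rotation"]).as_matrix(); return m
def proj(m,p):
    c=(np.atleast_2d(p)-m["xyz"])@m["R"]; s=c[:,:2]/c[:,2:]
    s=s*(1+m["k1"]*(s**2).sum(1,keepdims=True))
    return s*[m["fx"],m["fy"]]+[m["cx"],m["cy"]]
def ray(m,uv):
    d=(np.array(uv,float)-[m["cx"],m["cy"]])/[m["fx"],m["fy"]]; s=d.copy()
    for _ in range(10): s=d/(1+m["k1"]*(s@s))
    v=m["R"]@np.r_[s,1]; return v/np.linalg.norm(v)
def onz(m,uv,z):
    v=ray(m,uv); return m["xyz"]+v*(z-m["xyz"][2])/v[2]
def tri(obs):
    A=0;b=0
    for m,uv in obs:
        v=ray(m,uv);P=np.eye(3)-np.outer(v,v);A=A+P;b=b+P@m["xyz"]
    return np.linalg.solve(A,b)
E
python3 - <<'E'
from h import *
a=cv2.imread("pics/scene0.png");b=cv2.imread("pics/side0.png")
def up(i,x,y,w,h,s): return cv2.resize(i[y:y+h,x:x+w],None,fx=s,fy=s,interpolation=cv2.INTER_CUBIC)
# top: scene rest & carousel (4x: 100x75) ; bottom: side
o=np.vstack([np.hstack([up(a,340,295,100,75*1,4),up(a,235,280,100,75,4)]),np.hstack([up(b,260,130,100,75,4),up(b,345,205,100,75,4)])])
cv2.imwrite("pics/c1.png",o)
S=cam("scene");D=cam("side")
print("knobtop",tri([(S,(405,325)),(D,(320,142))]))
print("foot", onz(S,(392,367),.011),onz(D,(320,208),.011))
print("rest",onz(S,(275,320),.004),onz(D,(379,269),.004))
E
```

```text
knobtop [0.63077698 0.17149915 0.28865619]
foot [0.63579629 0.17820396 0.011     ] [0.62214403 0.16094816 0.011     ]
rest [ 0.61338605 -0.16728086  0.004     ] [ 0.60661789 -0.17906758  0.004     ]
```

View pics/c1.png

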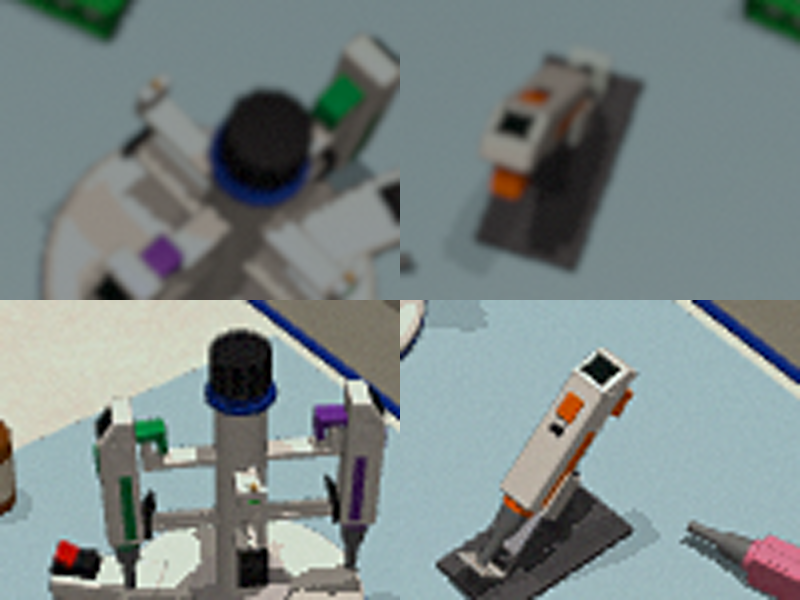

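Run:
```python
from h import *
S=cam("scene");D=cam("side")
c=[onz(S,p,.008) for p in [(273.25,293),(296.25,300),(279.25,347.5),(254.5,340)]]
print(np.round(c,4),np.mean(c,0))
print("side corners",[np.round(onz(D,(345+(x-400)/4,205+(y-300)/4),.008),4) for x,y in [(437,563),(562,480),(632,530)]])
print("rib",onz(D,(291,217),.018), "rock",onz(D,(276.5,193),.042))
print("bar near-left scene", onz(S,(340+152/4,295+88/4),.207), "right", onz(S,(340+347/4,295+278/4),.207))
print("green",onz(S,(340+340/4,295+95/4),.215),"purple",onz(S,(340+160/4,295+255/4),.215))
```

```text
[[ 0.5393 -0.2023  0.008 ]
 [ 0.5375 -0.1325  0.008 ]
 [ 0.6856 -0.1255  0.008 ]
 [ 0.6887 -0.1971  0.008 ]] [ 0.6127679  -0.16434932  0.008     ]
side corners [array([ 0.5354, -0.1394,  0.008 ]), array([ 0.6763, -0.1314,  0.008 ]), array([ 0.6853, -0.2073,  0.008 ])]
rib [0.50851298 0.17864555 0.018     ] rock [0.52406252 0.29142611 0.042     ]
bar near-left scene [0.59690727 0.1065841  0.207     ] right [0.67257994 0.24672999 0.207     ]
green [0.56685444 0.21431939 0.215     ] purple [0.69833467 0.14082041 0.215     ]
```

Emit:
apply_moves(steps=[{"translation":[0.05,-0.09,0.12],"rotation":[0,0,0]},{"translation":[0.1,-0.18,0.24],"rotation":[0,0,0]},{"translation":[0.16,-0.28,0.36],"rotation":[0,0,0]},{"translation":[0.22,-0.38,0.48],"rotation":[0,0,0]},{"translation":[0.28,-0.48,0.58],"rotation":[0,0,0]},{"translation":[0.34,-0.58,0.68],"rotation":[0,0,0]},{"translation":[0.4,-0.68,0.74],"rotation":[0,0,0]},{"translation":[0.46,-0.78,0.77],"rotation":[0,0,0]},{"translation":[0.51,-0.87,0.77],"rotation":[0,0,0]},{"translation":[0.55,-0.94,0.77],"rotation":[0,0,0]}])

```text
t: 0.93
eef_pos: [0.4145, 0.3791, 0.4198]
ee_rot: [-3.14, -0.0, -0.422]
force: [0.3, 0.6, 0.2]
width: 0.0876
gripper_force: 0.0
```

Emit:
apply_moves(steps=[{"translation":[0.06,-0.1,0],"rotation":[0,0,0]},{"translation":[0.12,-0.2,0],"rotation":[0,0,0]},{"translation":[0.18,-0.3,0],"rotation":[0,0,0]},{"translation":[0.24,-0.4,0],"rotation":[0,0,0]},{"translation":[0.3,-0.5,0],"rotation":[0,0,0]},{"translation":[0.36,-0.62,0],"rotation":[0,0,0]},{"translation":[0.42,-0.74,0],"rotation":[0,0,0]},{"translation":[0.48,-0.86,0],"rotation":[0,0,0]},{"translation":[0.55,-0.92,0],"rotation":[0,0,0]},{"translation":[0.55,-0.92,0],"rotation":[0,0,0]}])

```text
t: 1.77
eef_pos: [0.553, 0.1479, 0.4182]
ee_rot: [3.14, 0.0, -0.425]
force: [-0.9, 0.4, -1.4]
width: 0.0876
gripper_force: 0.0
```

Run:
```python
from h import *
import station
m=cam("wrist"); f=grab_frame("wrist"); cv2.imwrite("pics/w1.png",f)
np.save("w1.npy",m,allow_pickle=True)
s=get_state();print(s["t"],s["eef_pos"],s["ee_rot"],s["q"]);print([k for k in dir(station) if not k.startswith('_')], globals().get("hold_point_z"))
for n,p in dict(axis_knobtop=(.633,.174,.288),rib=(.52,.178,.02),barA=(.597,.107,.205),barB=(.671,.244,.205),rest=(.61,-.166,.008)).items(): print(n,proj(m,p))
```

```text
1.8167 [0.55215369 0.14914725 0.41811192] [ 3.14022030e+00  9.95135833e-04 -4.24925753e-01] [ 6.05694026e-01  1.26471645e-01  1.27734817e-01 -1.47661453e-04
 -1.57374824e+00  5.40176919e-01]
['Unreachable', 'camera_model', 'get_state', 'grab_frame', 'hold_point_z', 'job_done'] 0.0188
axis_knobtop [[241.59231242 149.42467088]]
rib [[309.59323417 212.18334559]]
barA [[338.61258983 150.62871193]]
barB [[174.30896215 138.63993666]]
rest [[511.81322321  48.73652121]]
```

View pics/w1.png

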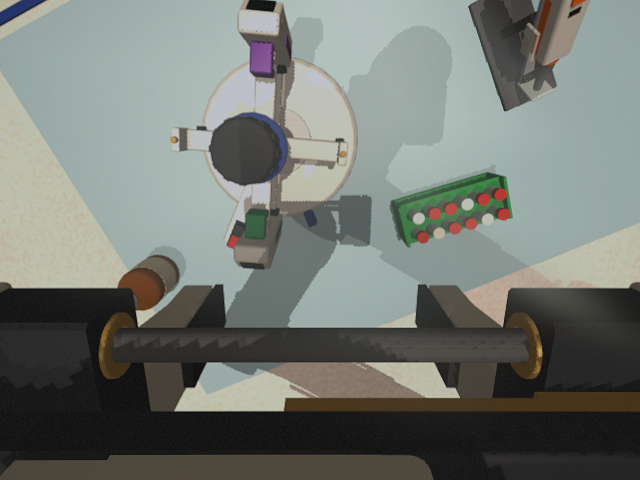

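The wrist view shows the knob at (241,150), brass pins at (343,154) and (174,140), the blue rib at (310,216), and the red rocker end at (234,238).

Run:
```python
from h import *
m=np.load("w1.npy",allow_pickle=True).item(); f=cv2.imread("pics/w1.png")
hsv=cv2.cvtColor(f,cv2.COLOR_BGR2HSV)
def cen(lo,hi,x,y,w,h):
    k=cv2.inRange(hsv[y:y+h,x:x+w],lo,hi);v,u=np.nonzero(k);return np.array([u.mean()+x,v.mean()+y]),len(u)
pa=cen((8,120,120),(28,255,255),335,142,16,24);pb=cen((8,120,120),(28,255,255),166,130,16,20)
rib=cen((100,60,20),(130,255,160),298,200,24,28)
red=cen((0,150,100),(8,255,255),222,225,26,26)
print(pa,pb,rib,red)
A=onz(m,pa[0],.208);B=onz(m,pb[0],.208);C=(A+B)/2
print("A",A,"B",B,"axis",C,"r",np.linalg.norm(A-B)/2)
Rb=onz(m,rib[0],.015);Rd=onz(m,red[0],.040);print("rib",Rb,"red",Rd)
ang=lambda p:np.degrees(np.arctan2(*(p-C)[1::-1]))
K=onz(m,(241,150),.288);print("knob",K)
print("angA",ang(A),"angB",ang(B),"rib",ang(Rb),"red",ang(Rd),np.linalg.norm((Rb-C)[:2]),np.linalg.norm((Rd-C)[:2]))
```

```text
(array([342.84210526, 153.84210526]), 19) (array([173.13043478, 139.2173913 ]), 23) (array([309.63302752, 217.93577982]), 109) (array([232.35211268, 241.16901408]), 71)
A [0.59282973 0.10460129 0.208     ] B [0.67060636 0.24423447 0.208     ] axis [0.63171805 0.17441788 0.208     ] r 0.07991656496090037
rib [0.51097178 0.18223581 0.015     ] red [0.531084   0.29784797 0.04      ]
knob [0.63281325 0.17459155 0.288     ]
angA -119.11810548945351 angB 60.881894510546495 rib 176.29545660922844 red 129.19077719343986 0.12099909417166664 0.15925513851355308
```

Emit:
apply_moves(steps=[{"translation":[0.1,0.03,-0.03],"rotation":[0,0,0]},{"translation":[0.21,0.07,-0.1],"rotation":[0,0,0]},{"translation":[0.32,0.1,-0.2],"rotation":[0,0,0]},{"translation":[0.32,0.1,-0.3],"rotation":[0,0,0]},{"translation":[0.32,0.1,-0.4],"rotation":[0,0,0]},{"translation":[0.32,0.1,-0.5],"rotation":[0,0,0]},{"translation":[0.32,0.1,-0.57],"rotation":[0,0,0]},{"translation":[0.32,0.1,-0.62],"rotation":[0,0,0]},{"translation":[0.32,0.1,-0.64],"rotation":[0,0,0]},{"translation":[0.32,0.1,-0.64],"rotation":[0,0,0]}])

```text
t: 2.65
eef_pos: [0.6304, 0.1762, 0.2576]
ee_rot: [3.14, 0.002, -0.421]
force: [-0.1, 0.0, 0.2]
width: 0.0879
gripper_force: 0.0
```

Emit:
apply_moves(steps=[{"translation":[0,0,0],"rotation":[0,0,0]},{"translation":[0,0,0],"rotation":[0,0,0]},{"translation":[0,0,0],"rotation":[0,0,0]},{"translation":[0,0,0],"rotation":[0,0,0]},{"translation":[0,0,0],"rotation":[0,0,0]},{"translation":[0,0,0],"rotation":[0,0,0]},{"translation":[0,0,0],"rotation":[0,0,0]},{"translation":[0,0,0],"rotation":[0,0,0]},{"translation":[0,0,0],"rotation":[0,0,0]},{"translation":[0,0,0],"rotation":[0,0,0]}], jaw=1, newtons=25)

```text
t: 3.48
eef_pos: [0.6314, 0.1758, 0.2593]
ee_rot: [-3.141, -0.0, -0.422]
force: [0.5, -0.5, 2.8]
width: 0.0498
gripper_force: 25.0
```

Emit:
apply_moves(steps=[{"translation":[0,0,0],"rotation":[0,0,-0.01]},{"translation":[0,0,0],"rotation":[0,0,-0.04]},{"translation":[0,0,0],"rotation":[0,0,-0.09]},{"translation":[0,0,0],"rotation":[0,0,-0.16]},{"translation":[0,0,0],"rotation":[0,0,-0.24]},{"translation":[0,0,0],"rotation":[0,0,-0.32]},{"translation":[0,0,0],"rotation":[0,0,-0.4]},{"translation":[0,0,0],"rotation":[0,0,-0.48]},{"translation":[0,0,0],"rotation":[0,0,-0.56]},{"translation":[0,0,0],"rotation":[0,0,-0.64]}])

```text
t: 4.32
eef_pos: [0.6317, 0.1762, 0.2593]
ee_rot: [-3.141, -0.0, -0.76]
force: [1.2, 1.9, 2.9]
width: 0.0498
gripper_force: 25.0
```

Emit:
apply_moves(steps=[{"translation":[0,0,0],"rotation":[0,0,-0.08]},{"translation":[0,0,0],"rotation":[0,0,-0.16]},{"translation":[0,0,0],"rotation":[0,0,-0.24]},{"translation":[0,0,0],"rotation":[0,0,-0.32]},{"translation":[0,0,0],"rotation":[0,0,-0.4]},{"translation":[0,0,0],"rotation":[0,0,-0.48]},{"translation":[0,0,0],"rotation":[0,0,-0.56]},{"translation":[0,0,0],"rotation":[0,0,-0.64]},{"translation":[0,0,0],"rotation":[0,0,-0.72]},{"translation":[0,0,0],"rotation":[0,0,-0.8]}])

```text
t: 5.15
eef_pos: [0.6321, 0.1765, 0.2593]
ee_rot: [-3.14, 0.0, -1.178]
force: [2.1, 2.2, 1.8]
width: 0.0492
gripper_force: 25.0
```

Emit:
apply_moves(steps=[{"translation":[0,0,0],"rotation":[0,0,-0.08]},{"translation":[0,0,0],"rotation":[0,0,-0.16]},{"translation":[0,0,0],"rotation":[0,0,-0.24]},{"translation":[0,0,0],"rotation":[0,0,-0.32]},{"translation":[0,0,0],"rotation":[0,0,-0.4]},{"translation":[0,0,0],"rotation":[0,0,-0.48]},{"translation":[0,0,0],"rotation":[0,0,-0.56]},{"translation":[0,0,0],"rotation":[0,0,-0.63]},{"translation":[0,0,0],"rotation":[0,0,-0.68]},{"translation":[0,0,0],"rotation":[0,0,-0.713]}])

```text
t: 5.98
eef_pos: [0.6325, 0.1766, 0.2593]
ee_rot: [-3.139, 0.001, -1.551]
force: [5.1, 3.4, 0.3]
width: 0.0496
gripper_force: 25.0
```

Emit:
apply_moves(steps=[{"translation":[0,0,0],"rotation":[0,0,0]},{"translation":[0,0,0],"rotation":[0,0,0]},{"translation":[0,0,0],"rotation":[0,0,0]},{"translation":[0,0,0],"rotation":[0,0,0]},{"translation":[0,0,0.02],"rotation":[0,0,0]},{"translation":[0,0,0.1],"rotation":[0,0,0]},{"translation":[0,0,0.2],"rotation":[0,0,0]},{"translation":[-0.1,0,0.34],"rotation":[0,0,0]},{"translation":[-0.2,0,0.48],"rotation":[0,0,0]},{"translation":[-0.3,0,0.62],"rotation":[0,0,0]}], jaw=-1)

```text
t: 6.82
eef_pos: [0.5577, 0.1753, 0.4121]
ee_rot: [3.141, -0.001, -1.55]
force: [0.1, -0.2, -0.2]
width: 0.0877
gripper_force: 0.0
```

Run:
```python
from h import *
m=cam("wrist"); f=grab_frame("wrist"); cv2.imwrite("pics/w2.png",f)
np.save("w2.npy",m,allow_pickle=True)
s=get_state();print(s["t"],s["eef_pos"],s["ee_rot"],s["q"])
C=np.array([.632,.1745]);t=np.radians(176.3)
print(proj(m,np.r_[C+.08*np.array([np.cos(t),np.sin(t)]),.208]),proj(m,np.r_[C-.08*np.array([np.cos(t),np.sin(t)]),.208]))
```

```text
6.8667 [0.55646834 0.17493789 0.4217255 ] [-3.13138517  0.00396073 -1.54916435] [ 0.64148695  0.1383127   0.14817077  0.00270589 -1.57004507 -0.61986286]
[[324.89106084 217.01731506]] [[160.01407784 203.11574057]]
```

View pics/w2.png

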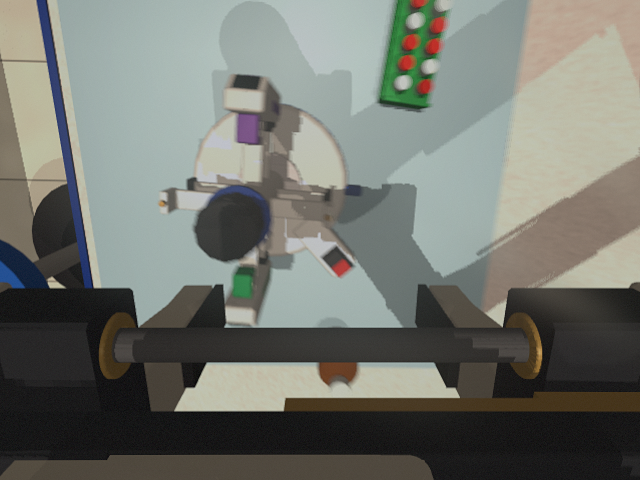

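Emit:
apply_moves(steps=[{"translation":[0,-0.04,0],"rotation":[0,0,0.1]},{"translation":[0,-0.08,0],"rotation":[0,0,0.2]},{"translation":[0,-0.13,0],"rotation":[0,0,0.3]},{"translation":[0,-0.18,0],"rotation":[0,0,0.4]},{"translation":[0,-0.23,0],"rotation":[0,0,0.5]},{"translation":[0,-0.28,0],"rotation":[0,0,0.6]},{"translation":[0,-0.33,0],"rotation":[0,0,0.7]},{"translation":[0,-0.38,0],"rotation":[0,0,0.8]},{"translation":[0,-0.43,0],"rotation":[0,0,0.9]},{"translation":[0,-0.48,0],"rotation":[0,0,1]}])

```text
t: 7.7
eef_pos: [0.5585, 0.0551, 0.4112]
ee_rot: [-3.141, -0.0, -1.023]
force: [0.5, -1.1, 0.6]
width: 0.0879
gripper_force: 0.0
```

Emit:
apply_moves(steps=[{"translation":[0,-0.05,0],"rotation":[0,0,0.1]},{"translation":[0,-0.1,0],"rotation":[0,0,0.2]},{"translation":[0,-0.15,0],"rotation":[0,0,0.3]},{"translation":[0,-0.2,0],"rotation":[0,0,0.4]},{"translation":[0,-0.25,0],"rotation":[0,0,0.5]},{"translation":[0,-0.3,0],"rotation":[0,0,0.6]},{"translation":[0,-0.35,0],"rotation":[0,0,0.7]},{"translation":[0,-0.4,0],"rotation":[0,0,0.8]},{"translation":[0,-0.45,0],"rotation":[0,0,0.9]},{"translation":[0,-0.5,0],"rotation":[0,0,1]}])

```text
t: 8.53
eef_pos: [0.5584, -0.0699, 0.4112]
ee_rot: [-3.141, -0.0, -0.499]
force: [0.3, -0.3, -0.4]
width: 0.0873
gripper_force: 0.0
```

Emit:
apply_moves(steps=[{"translation":[0,-0.05,0],"rotation":[0,0,0.12]},{"translation":[0,-0.1,0],"rotation":[0,0,0.24]},{"translation":[0,-0.15,0],"rotation":[0,0,0.36]},{"translation":[0,-0.19,0],"rotation":[0,0,0.5]},{"translation":[0,-0.22,0],"rotation":[0,0,0.64]},{"translation":[0,-0.24,0],"rotation":[0,0,0.78]},{"translation":[0,-0.24,0],"rotation":[0,0,0.9]},{"translation":[0,-0.24,0],"rotation":[0,0,1]},{"translation":[0,-0.24,0],"rotation":[0,0,1]},{"translation":[0,-0.24,0],"rotation":[0,0,1]}])

```text
t: 9.37
eef_pos: [0.5586, -0.1293, 0.4111]
ee_rot: [3.142, -0.0, 0.02]
force: [0.0, -0.7, -0.3]
width: 0.0879
gripper_force: 0.0
```

Run:
```python
from h import *
m=cam("wrist"); f=grab_frame("wrist"); cv2.imwrite("pics/w3.png",f)
np.save("w3.npy",m,allow_pickle=True)
s=get_state();print(s["t"],s["eef_pos"],s["ee_rot"],s["q"])
C=np.array([.632,.1745]);t=np.radians(176.3)
pr=proj(m,np.r_[C+.08*np.array([np.cos(t),np.sin(t)]),.208])[0];print(pr)
a=cv2.imread("pics/w2.png")
def up(i,x,y,w,h,s): return cv2.resize(i[y:y+h,x:x+w],None,fx=s,fy=s,interpolation=cv2.INTER_CUBIC)
p=proj(m,(.62,-.166,.1))[0].astype(int);x0,y0=max(p[0]-70,0),max(p[1]-75,0);print("crop rest",x0,y0)
x1,y1=np.clip(pr.astype(int)-[25,35],0,[590,400]);print("crop bar",x1,y1)
r=up(f,x0,y0,140,150,4)
o=np.zeros((600,800,3),np.uint8);o[:r.shape[0],:r.shape[1]]=r[:600,:560]
o[:280,560:760]=up(f,x1,y1,50,70,4);o[300:580,560:760]=up(a,300,185,50,70,4)
cv2.imwrite("pics/c3.png",o)
```

```text
9.4167 [ 0.5585949  -0.12919207  0.41099509] [ 3.14159056e+00 -1.30496067e-04  1.98332567e-02] [ 1.13833340e-01  1.27842854e-01  1.13914153e-01  1.43320195e-05
 -1.55673790e+00  1.47679604e+00]
[ -0.52024008 211.12078885]
crop rest 280 67
crop bar 0 176
```

View pics/c3.png

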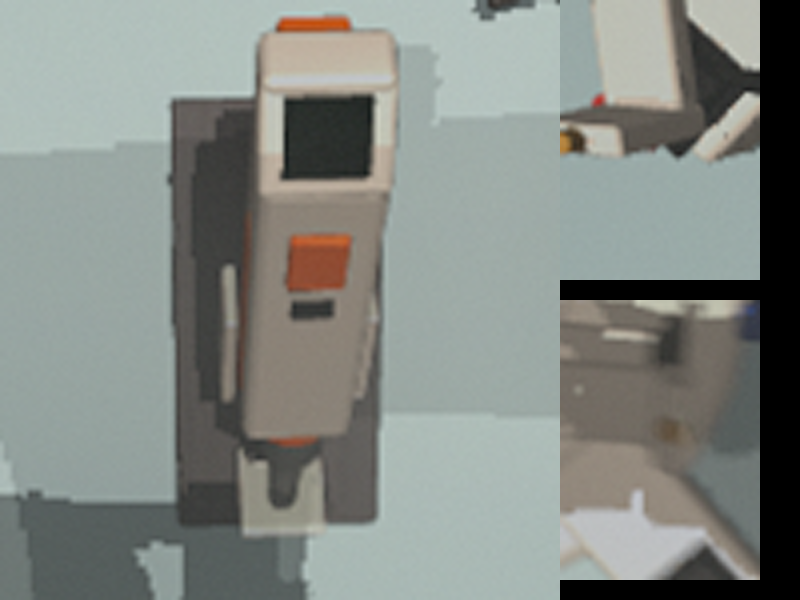

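The crop shows the orange-trimmed dispenser in its rest: display at about (362,101) in the full frame, lower front edge (341,176)–(367,175), top edge (345,77)–(379,77), nose tip (351,193). Hook A's pin sits near its predicted place. Next I fit the dispenser's pose.

Run:
```python
from h import *
from scipy.optimize import least_squares
m=np.load("w3.npy",allow_pickle=True).item()
M=np.array([[-16,-17,-105],[-16,17,-105],[16,17,30],[16,-17,30],[0,0,-165]])/1e3
uv=np.array([[367.5,175.25],[340.75,176.25],[345.5,76.5],[378.75,77],[351,193]])
def pts(p): 
    Rt=R.from_euler("ZY",[p[2],np.radians(40)]).as_matrix()
    return M@Rt.T+[p[0],p[1],.155]
r=least_squares(lambda p:(proj(m,pts(p))-uv).ravel(),[.63,-.166,.04],x_scale=[.01,.01,.1])
print(r.x,np.degrees(r.x[2]));print(np.round(r.fun.reshape(-1,2),1))
p=r.x;Rt=R.from_euler("ZY",[p[2],np.radians(40)]).as_matrix()
print("grip",np.array([p[0],p[1],.155])+Rt@[0,0,-.012])
c=[onz(m,(280+x/4,67+y/4),.008) for x,y in [(172,98),(183,522),(377,522)]];print(c)
w=np.load("w2.npy",allow_pickle=True).item()
print("pinA w2",onz(w,(328,217.5),.208),"back",onz(w,(163,203),.208))
```

```text
[ 0.65497194 -0.17013919  0.04162622] 2.3850065788167107
[[ 0.1  3.2]
 [ 0.1  2.8]
 [-0.8 -1.3]
 [ 0.8 -2.6]
 [-0.3 -0.7]]
grip [ 0.64726517 -0.17046018  0.14580747]
[array([ 0.68490407, -0.13192629,  0.008     ]), array([ 0.53726311, -0.13935114,  0.008     ]), array([ 0.53871424, -0.21180768,  0.008     ])]
pinA w2 [0.54911423 0.18008068 0.208     ] back [0.70894249 0.16916134 0.208     ]
```

Emit:
apply_moves(steps=[{"translation":[0.1,-0.05,0],"rotation":[0,0,0.02]},{"translation":[0.2,-0.1,-0.06],"rotation":[0,0,0.041]},{"translation":[0.3,-0.14,-0.14],"rotation":[0,0,0.041]},{"translation":[0.34,-0.166,-0.24],"rotation":[0,0,0.041]},{"translation":[0.34,-0.166,-0.35],"rotation":[0,0,0.041]},{"translation":[0.34,-0.166,-0.46],"rotation":[0,0,0.041]},{"translation":[0.34,-0.166,-0.57],"rotation":[0,0,0.041]},{"translation":[0.34,-0.166,-0.66],"rotation":[0,0,0.041]},{"translation":[0.34,-0.166,-0.72],"rotation":[0,0,0.041]},{"translation":[0.34,-0.166,-0.72],"rotation":[0,0,0.041]}])

```text
t: 10.25
eef_pos: [0.6418, -0.1702, 0.2266]
ee_rot: [-3.14, 0.006, 0.042]
force: [0.0, -0.3, 0.4]
width: 0.0874
gripper_force: 0.0
```

Run:
```python
from h import *
m=cam("wrist"); f=grab_frame("wrist"); cv2.imwrite("pics/w4.png",f)
np.save("w4.npy",m,allow_pickle=True)
s=get_state();print(s["t"],s["eef_pos"],s["ee_rot"])
P=[.655,-.1701,.155];Rt=R.from_euler("ZY",[.0416,np.radians(40)]).as_matrix()
o=f.copy()
for q in [(42,10,10),(42,-10,10),(16,17,30),(16,-17,30),(16,10,10),(16,-10,10),(-16,17,-105),(-16,-17,-105),(-16,17,8),(-16,-17,8)]:
    u=proj(m,P+Rt@(np.array(q)/1e3))[0];cv2.circle(o,tuple(int(round(x*8)) for x in u),16,(255,0,255),-1,cv2.LINE_AA,3);print(q,u.round(1))
cv2.imwrite("pics/w4o.png",cv2.resize(o[0:300,160:480],None,fx=2,fy=2,interpolation=cv2.INTER_CUBIC))
```

```text
10.3 [ 0.64282554 -0.1705434   0.22912812] [-3.14141329  0.00362749  0.04210716]
(42, 10, 10) [304.1 167.3]
(42, -10, 10) [335.  167.3]
(16, 17, 30) [289.7 185.6]
(16, -17, 30) [349.3 185.6]
(16, 10, 10) [303.4 202.7]
(16, -10, 10) [335.7 202.7]
(-16, 17, -105) [300.  299.9]
(-16, -17, -105) [339.3 300. ]
(-16, 17, 8) [290.7 252. ]
(-16, -17, 8) [348.3 252. ]
```

View pics/w4o.png

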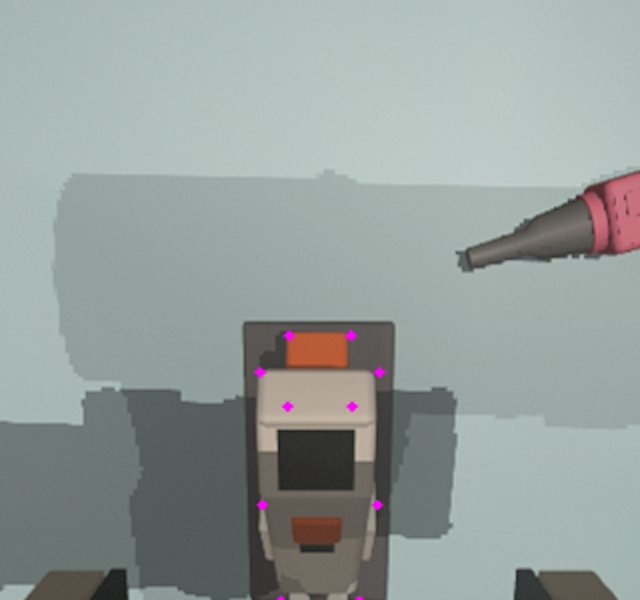

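The overlay matches within about 1 px (hook edge, head top edge), so I go down and grip.

Emit:
apply_moves(steps=[{"translation":[0,0.002,-0.08],"rotation":[0,0,0]},{"translation":[0,0.002,-0.16],"rotation":[0,0,0]},{"translation":[0,0.002,-0.24],"rotation":[0,0,0]},{"translation":[0,0.002,-0.31],"rotation":[0,0,0]},{"translation":[0,0.002,-0.37],"rotation":[0,0,0]},{"translation":[0,0.002,-0.41],"rotation":[0,0,0]},{"translation":[0,0.002,-0.43],"rotation":[0,0,0]},{"translation":[0,0.002,-0.434],"rotation":[0,0,0]},{"translation":[0,0.002,-0.434],"rotation":[0,0,0]},{"translation":[0,0.002,-0.434],"rotation":[0,0,0]}])

```text
t: 11.13
eef_pos: [0.6445, -0.1703, 0.1236]
ee_rot: [3.141, -0.002, 0.043]
force: [0.9, 0.2, 0.1]
width: 0.0877
gripper_force: 0.0
```

Emit:
apply_moves(steps=[{"translation":[0,0,0],"rotation":[0,0,0]},{"translation":[0,0,0],"rotation":[0,0,0]},{"translation":[0,0,0],"rotation":[0,0,0]},{"translation":[0,0,0],"rotation":[0,0,0]},{"translation":[0,0,0],"rotation":[0,0,0]},{"translation":[0,0,0],"rotation":[0,0,0]},{"translation":[0,0,0],"rotation":[0,0,0]},{"translation":[0,0,0],"rotation":[0,0,0]},{"translation":[0,0,0],"rotation":[0,0,0]},{"translation":[0,0,0],"rotation":[0,0,0]}], jaw=1, newtons=25)

```text
t: 11.97
eef_pos: [0.6437, -0.1701, 0.1223]
ee_rot: [-3.142, -0.0, 0.043]
force: [0.2, 0.2, 0.2]
width: 0.0339
gripper_force: 24.9
```

Run:
```python
from h import *
s=get_state();print(s)
```

```text
{'t': 11.9667, 'q': array([ 3.37703222e-02,  4.20680699e-01, -1.42817346e-01, -5.26617397e-05,
       -1.00726469e+00,  1.58027909e+00]), 'qd': array([-0.00116268,  0.00093717, -0.00239703,  0.00134995,  0.00063006,
        0.00048008]), 'joint_efforts': array([-2.73679197e-01, -6.00300980e+01,  2.63295990e+01,  6.26183376e+00,
        5.22622594e-02, -1.39814126e-02]), 'eef_pos': array([ 0.6437253 , -0.1701455 ,  0.12226726]), 'ee_rot': array([-3.14154845e+00, -3.40095516e-05,  4.32249563e-02]), 'force': array([0.20359353, 0.2185573 , 0.20349304]), 'moment': array([ 0.09341312, -0.04391861, -0.00469943]), 'gripper_force': 24.895169734954834, 'width': 0.0338532167869939}
```

Run:
```python
from h import *
T0=np.array([.6437,-.1701,.1223]);R0=R.from_euler("xyz",[np.pi,0,.0432])
D0=np.array([.6553,-.1697,.155]);Rd0=R.from_euler("ZY",[.0416,np.radians(40)])
yaw=np.radians(-3.7);Rd1=R.from_euler("z",yaw);dR=Rd1*Rd0.inv()
D1=np.array([.632,.1745,.205])+.105*np.array([-np.cos(yaw),-np.sin(yaw),0])
T1=D1+dR.apply(T0-D0);rv=dR.as_rotvec(degrees=True)
print("D1",D1,"T1",T1,"dT",T1-T0,(T1-T0)/.25,"rv/30",rv/30,"half",rv/60, (dR*R0).as_euler("xyz"))
```

```text
D1 [0.52721886 0.18127589 0.205     ] T1 [0.53932691 0.18057584 0.17248977] dT [-0.10437309  0.35067584  0.05018977] [-0.41749238  1.40270336  0.20075907] rv/30 [-0.01532474 -1.33385109 -0.19447659] half [-0.00766237 -0.66692555 -0.09723829] [ 3.1402501  -0.69813063 -0.06248853]
```

Emit:
apply_moves(steps=[{"translation":[0,0,0.02],"rotation":[0,0,0]},{"translation":[0,0,0.06],"rotation":[0,0,0]},{"translation":[0,0,0.13],"rotation":[0,0,0]},{"translation":[0,0,0.22],"rotation":[0,0,0]},{"translation":[0,0,0.32],"rotation":[0,0,0]},{"translation":[0,0,0.42],"rotation":[0,0,0]},{"translation":[0,0,0.52],"rotation":[0,0,0]},{"translation":[0,0,0.61],"rotation":[0,0,0]},{"translation":[0,0,0.68],"rotation":[0,0,0]},{"translation":[0,0,0.72],"rotation":[0,0,0]}])

```text
t: 12.8
eef_pos: [0.6442, -0.1705, 0.3061]
ee_rot: [3.141, -0.004, 0.043]
force: [1.0, 0.3, -0.9]
width: 0.0344
gripper_force: 24.9
```

Emit:
apply_moves(steps=[{"translation":[-0.01,0.03,0],"rotation":[0,-0.03,-0.004]},{"translation":[-0.03,0.09,0],"rotation":[-0.001,-0.09,-0.013]},{"translation":[-0.05,0.17,0],"rotation":[-0.002,-0.16,-0.024]},{"translation":[-0.07,0.25,0],"rotation":[-0.003,-0.24,-0.035]},{"translation":[-0.1,0.33,0],"rotation":[-0.004,-0.32,-0.047]},{"translation":[-0.12,0.41,0],"rotation":[-0.005,-0.4,-0.058]},{"translation":[-0.14,0.49,0],"rotation":[-0.006,-0.48,-0.07]},{"translation":[-0.16,0.57,0],"rotation":[-0.007,-0.56,-0.082]},{"translation":[-0.18,0.64,0],"rotation":[-0.007,-0.62,-0.09]},{"translation":[-0.2,0.7,0],"rotation":[-0.008,-0.667,-0.097]}])

```text
t: 13.63
eef_pos: [0.592, 0.006, 0.3012]
ee_rot: [3.132, -0.35, -0.006]
force: [0.4, -0.4, -1.3]
width: 0.0335
gripper_force: 24.9
```

Emit:
apply_moves(steps=[{"translation":[-0.02,0.06,0],"rotation":[-0.001,-0.06,-0.009]},{"translation":[-0.04,0.13,0],"rotation":[-0.001,-0.12,-0.017]},{"translation":[-0.06,0.2,0],"rotation":[-0.002,-0.19,-0.028]},{"translation":[-0.09,0.28,0],"rotation":[-0.003,-0.26,-0.038]},{"translation":[-0.12,0.36,0],"rotation":[-0.004,-0.34,-0.05]},{"translation":[-0.14,0.44,0],"rotation":[-0.005,-0.42,-0.061]},{"translation":[-0.16,0.52,0],"rotation":[-0.006,-0.5,-0.073]},{"translation":[-0.18,0.6,0],"rotation":[-0.007,-0.57,-0.083]},{"translation":[-0.2,0.66,0],"rotation":[-0.007,-0.63,-0.092]},{"translation":[-0.217,0.703,0],"rotation":[-0.008,-0.667,-0.097]}])

```text
t: 14.47
eef_pos: [0.5374, 0.1815, 0.3004]
ee_rot: [3.14, -0.698, -0.06]
force: [-0.4, -1.1, -2.5]
width: 0.034
gripper_force: 24.9
```

Emit:
apply_moves(steps=[{"translation":[0,0,0],"rotation":[0,0,0]},{"translation":[0,0,-0.04],"rotation":[0,0,0]},{"translation":[0,0,-0.1],"rotation":[0,0,0]},{"translation":[0,0,-0.17],"rotation":[0,0,0]},{"translation":[0,0,-0.24],"rotation":[0,0,0]},{"translation":[0,0,-0.3],"rotation":[0,0,0]},{"translation":[0,0,-0.35],"rotation":[0,0,0]},{"translation":[0,0,-0.38],"rotation":[0,0,0]},{"translation":[0,0,-0.38],"rotation":[0,0,0]},{"translation":[0,0,-0.38],"rotation":[0,0,0]}])

```text
t: 15.3
eef_pos: [0.5545, 0.193, 0.2292]
ee_rot: [3.124, -0.663, -0.062]
force: [-2.1, 0.3, -2.7]
width: 0.0339
gripper_force: 25.0
```

Run:
```python
from h import *
w=cam("wrist"); f=grab_frame("wrist"); s=get_state();print(s["t"],s["eef_pos"],s["ee_rot"],s["width"],s["force"],s["q"])
S=cam("scene");a=grab_frame("scene");D=cam("side");b=grab_frame("side")
for n,i in zip("wab",(f,a,b)): cv2.imwrite(f"pics/h_{n}.png",i)
np.save("w5.npy",w,allow_pickle=True)
# predicted points: dispenser hook corners, bar corners
t=np.radians(176.3);er=np.array([np.cos(t),np.sin(t),0]);et=np.array([-er[1],er[0],0]);C=np.array([.632,.1745,0])
bar=[C+r*er+k*et+[0,0,.205] for r in(.076,.084) for k in(-.011,.011)]+[C+.08*er+[0,0,.210]]
Rt=R.from_euler("xyz",s["ee_rot"]);R0=R.from_euler("xyz",[np.pi,0,.0432]);Rd0=R.from_euler("ZY",[.0416,np.radians(40)])
d=Rt*R0.inv();O=s["eef_pos"]+d.apply(np.array([.6553,-.1697,.155])-[.6437,-.1701,.1223]);Rd=d*Rd0
print("O",O,"Rd",Rd.as_euler("xyz",degrees=True))
hk=[O+Rd.apply(np.array(q)/1e3) for q in [(42,10,10),(42,-10,10),(42,10,-14),(42,-10,-14),(16,17,30),(16,-17,30),(16,10,10),(16,-10,10)]]
def up(i,m,c,w,h,sc):
    o=cv2.resize(i,None,fx=sc,fy=sc,interpolation=cv2.INTER_CUBIC)
    for P,col in((bar,(255,255,0)),(hk,(255,0,255))):
        for u in proj(m,P): cv2.circle(o,tuple(int(round(x*sc)) for x in u),2,col,-1)
    u=proj(m,c)[0]*sc;x=int(np.clip(u[0]-w/2,0,o.shape[1]-w));y=int(np.clip(u[1]-h/2,0,o.shape[0]-h));return o[y:y+h,x:x+w]
c=bar[4]
o=np.hstack([up(f,w,c,400,600,2.4),np.vstack([up(a,S,c,400,300,5),up(b,D,c,400,300,5)])])
cv2.imwrite("pics/c5.png",o)
```

```text
15.35 [0.55454755 0.19287738 0.22944058] [ 3.12399587 -0.66347118 -0.06241079] 0.033880792833157716 [-1.12102552 -0.44120625 -2.74091229] [ 0.6905587  -0.05732219 -1.01712383  1.35798731 -0.45996308 -0.40433693]
O [0.54360632 0.19403611 0.26234889] Rd [-0.73829866  1.98046731 -4.29457703]
```

View pics/c5.png

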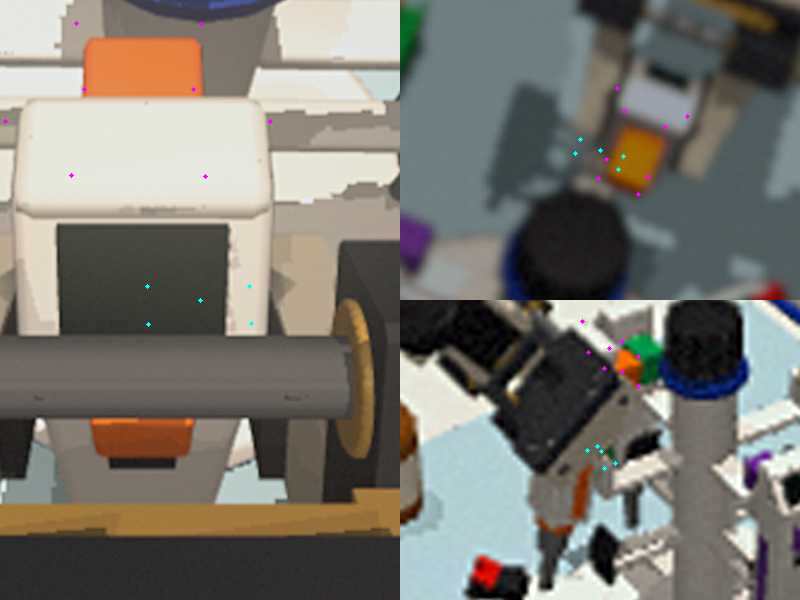

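Out of range there: joint 3 is at its limit with the 40° forward tilt, so the dispenser is still above and off the hook. I fit the arm's geometry to find the tilt that is reachable.

```bash
cat > kin.py <<'E'
from h import *
from scipy.optimize import least_squares
rows=[([1.43711737e+00,3.59368183e-01,1.10615467e-02,-3.15e-04,-1.22410224,-.2881],[.27617116,.61538581,.22564224]),
([.605694026,.126471645,.127734817,-1.5e-4,-1.57374824,.540176919],[.55215369,.14914725,.41811192]),
([.11383334,.127842854,.113914153,0,-1.5567379,1.47679604],[.5585949,-.12919207,.41099509]),
([.0337703222,.420680699,-.142817346,0,-1.00726469,1.58027909],[.6437253,-.1701455,.12226726]),
([.6905587,-.05732219,-1.01712383,1.35798731,-.45996308,-.40433693],[.55454755,.19287738,.22944058])]
def fk(q,p):
    a0,L1,L2,h,d,e,w,phi=p
    Rz=lambda a:R.from_euler("z",a);Ry=lambda a:R.from_euler("y",a);Rx=lambda a:R.from_euler("x",a)
    B=Rz(q[0]+phi); x=np.array([a0,w,h])+Ry(q[1]).apply([0,0,L1]); F=Ry(q[1]-q[2])
    x=x+F.apply([L2,0,e]); W=B*F*Rx(q[3])*Ry(-q[4]); 
    return B.apply(x)+W.apply([d,0,0]), W.apply([1,0,0])
def res(p,sg=1): return np.concatenate([fk(np.r_[q[:3],sg*q[3],q[4:]],p)[0]-x for q,x in rows])
if __name__=="__main__":
    for sg in(1,-1):
        r=least_squares(res,[0,.45,.45,.35,.25,0,0,0],args=(sg,));print(sg,r.x.round(4),np.abs(r.fun).max())
        t=R.from_euler("xyz",[3.12399587,-.66347118,-.06241079]).apply([0,0,1]);q=np.array(rows[-1][0]);q[3]*=sg;print(t,fk(q,r.x)[1])
E
python3 kin.py
```

```text
1 [ 0.1856  0.3445  0.2547  0.0956  0.1546  0.1009 -0.3382  0.2352] 0.08230697866496571
[ 0.61346372 -0.05596674 -0.78773726] [-0.08384492  0.61027865 -0.78773726]
-1 [ 0.2543  0.3617  0.2657  0.1254  0.1955  0.0967 -0.0893 -0.1481] 0.07765601836913368
[ 0.61346372 -0.05596674 -0.78773726] [ 0.5984945  -0.14585726 -0.78773726]
```

Run:
```python
from kin import *
t=R.from_euler("xyz",[3.12399587,-.66347118,-.06241079]).apply([0,0,1])
for sg in(1,-1):
    f=lambda p:np.r_[res(np.r_[p,0],sg),.02*np.array([p[0],p[5]])*.1]
    r=least_squares(f,[0,.45,.45,.35,.25,0,-.19]);p=np.r_[r.x,0];q=np.array(rows[-1][0]);q[3]*=sg
    print(sg,p.round(4),np.abs(r.fun).max(),t,fk(q,p)[1])
```

```text
1 [ 0.2534  0.3395  0.2473  0.0745  0.1368  0.1082 -0.2062  0.    ] 0.08457177829332362 [ 0.61346372 -0.05596674 -0.78773726] [ 0.06070168  0.6130133  -0.78773726]
-1 [ 0.2353  0.3618  0.2624  0.1119  0.1842  0.0983 -0.1783  0.    ] 0.0787255702271273 [ 0.61346372 -0.05596674 -0.78773726] [ 0.61346371 -0.05596675 -0.78773726]
```

```bash
cat >> kin.py <<'E'
def fk2(q,p):
    a0,L1,L2,h,d,e,w,v=p
    B=R.from_euler("z",q[0]);F=R.from_euler("y",q[1]-q[2]);X=R.from_euler("x",-q[3]);W=B*F*X*R.from_euler("y",-q[4])
    x=np.array([a0,w,h])+R.from_euler("y",q[1]).apply([0,0,L1])+F.apply([L2,0,e]+X.apply([0,v,0]))
    return B.apply(x)+W.apply([d,0,0]),W.apply([1,0,0])
def res2(p): return np.concatenate([fk2(q,p)[0]-x for q,x in rows])
E
python3 - <<'E'
from kin import *
f=lambda p:np.r_[res2(p),.002*np.array([p[0],p[5],p[6]])]
r=least_squares(f,[0,.45,.45,.35,.25,0,-.1,-.09]);p=r.x
print(p.round(4),np.abs(res2(p)).max());np.save("p.npy",p)
# target with tilt tau: grip point = D1 + (0,0,-.018); tcp = grip + .0188*toolz
y=np.radians(-3.7);g=np.array([.5272,.1813,.187])
lo=np.array([-3.07,-1.43,-1.02,-3.03,-3.05,-3.03]);hi=np.array([3.07,2.12,1.25,1.67,0,3.03])
for up in (0,.03,.06):
  for tau in range(0,41,5):
    s,c=np.sin(np.radians(tau)),np.cos(np.radians(tau));tz=np.array([s*np.cos(y),s*np.sin(y),-c]);T=g+[0,0,up]+.0188*tz
    def F(q): x,z=fk2(q,p);return np.r_[(x-T)*3,z-tz]
    k=min((least_squares(F,np.clip([.66,a,b,0.1,-.8,0],lo+.01,hi-.01),bounds=(lo,hi)) for a,b in((0,-.6),(-.2,-.9),(.3,0))),key=lambda k:k.cost)
    print(up,tau,k.cost<1e-7,"%.1e"%k.cost,k.x[:5].round(2))
E
```

```text
[-0.      0.6016  0.4636  0.1988  0.3781 -0.      0.     -0.1918] 1.4130118393657076e-05
0 0 True 1.7e-17 [ 0.68  0.21 -0.33  0.   -1.03]
0 5 True 4.0e-19 [ 0.72  0.17 -0.43  0.08 -0.92]
0 10 True 3.0e-18 [ 0.77  0.12 -0.53  0.18 -0.81]
0 15 True 2.9e-17 [ 0.8   0.08 -0.64  0.31 -0.7 ]
0 20 True 9.2e-18 [ 0.82  0.05 -0.77  0.5  -0.59]
0 25 True 7.4e-18 [ 0.8   0.02 -0.9   0.77 -0.48]
0 30 False 2.7e-06 [ 0.7  -0.   -1.02  1.16 -0.39]
0 35 False 2.2e-03 [ 0.69 -0.   -1.02  1.25 -0.41]
0 40 False 8.1e-03 [ 0.69  0.01 -1.02  1.35 -0.45]
0.03 0 True 4.7e-18 [ 0.68  0.19 -0.29  0.   -1.09]
0.03 5 True 4.9e-18 [ 0.72  0.14 -0.38  0.07 -0.99]
0.03 10 True 8.9e-18 [ 0.77  0.1  -0.48  0.17 -0.88]
0.03 15 True 9.5e-19 [ 0.81  0.05 -0.59  0.29 -0.78]
0.03 20 True 1.7e-19 [ 0.84  0.02 -0.71  0.44 -0.67]
0.03 25 True 2.9e-18 [ 0.84 -0.02 -0.83  0.66 -0.57]
0.03 30 True 5.3e-17 [ 0.79 -0.04 -0.96  0.95 -0.48]
0.03 35 False 3.3e-04 [ 0.72 -0.05 -1.02  1.21 -0.44]
0.03 40 False 3.9e-03 [ 0.71 -0.05 -1.02  1.3  -0.47]
0.06 0 True 9.7e-20 [ 0.68  0.17 -0.25 -0.   -1.16]
0.06 5 True 5.6e-18 [ 0.72  0.12 -0.34  0.07 -1.06]
0.06 10 True 3.6e-18 [ 0.77  0.07 -0.43  0.16 -0.95]
0.06 15 True 1.8e-19 [ 0.81  0.03 -0.54  0.27 -0.85]
0.06 20 True 1.1e-16 [ 0.84 -0.01 -0.65  0.4  -0.75]
0.06 25 True 4.4e-18 [ 0.86 -0.05 -0.77  0.58 -0.66]
0.06 30 True 1.4e-16 [ 0.84 -0.07 -0.89  0.81 -0.57]
0.06 35 True 1.3e-16 [ 0.77 -0.09 -1.    1.12 -0.49]
0.06 40 False 1.1e-03 [ 0.73 -0.09 -1.02  1.27 -0.49]
```

The wrist crop shows the held dispenser's hook edge at about (86..200,40) and head back edge at (25..268,98), against magenta predictions at y=23 and y=121. It appears to have turned in the grip, so I fit its in-hand pose.

```bash
cat > hand.py <<'E'
from h import *
from scipy.optimize import least_squares
GZ=np.array([0,0,-.0188])
# in-hand: dispenser pose in tool frame. nominal tool->disp
R0=R.from_euler("xyz",[np.pi,0,.0432]);T0=np.array([.6437,-.1701,.1223])
Rn=R0.inv()*R.from_euler("ZY",[.0416,np.radians(40)]);tn=R0.inv().apply(np.array([.6553,-.1697,.155])-T0)
def inhand(p): # p: beta(about tool y), dx,dy,dz in tool frame
    b=R.from_euler("y",p[0]); return b*Rn, b.apply(tn-GZ)+GZ+p[1:4]
def world(s,p):
    Rt=R.from_euler("xyz",s["ee_rot"]);r,t=inhand(p);return Rt*r,s["eef_pos"]+Rt.apply(t)
E
python3 - <<'E'
from hand import *
m=np.load("w5.npy",allow_pickle=True).item()
t=np.radians(176.3);c=np.array([.632+.08*np.cos(t),.1745+.08*np.sin(t),.21]);u=proj(m,c)[0]*2.4
x0,y0=int(np.clip(u[0]-200,0,1136)),int(np.clip(u[1]-300,0,552));print(x0,y0)
s=dict(ee_rot=[3.12399587,-.66347118,-.06241079],eef_pos=np.array([.55454755,.19287738,.22944058]))
M=np.array([[42,10,10],[42,-10,10],[16,17,30],[16,-17,30]])/1e3
uv=(np.array([[86,40],[201,40],[23,98],[269,98]])+[x0,y0])/2.4
def f(p): r,o=world(s,p);return np.r_[(proj(m,r.apply(M)+o)-uv).ravel(),]
r=least_squares(f,np.zeros(4),x_scale=[.1,.01,.01,.01]);print(r.x,np.degrees(r.x[0]),r.fun.round(1))
rr,o=world(s,r.x);print(o,rr.as_euler("xyz",degrees=True))
S=cam("scene");D=cam("side");print("scene/side hook tops",proj(S,rr.apply(M[:2])+o),proj(D,rr.apply(M[:2])+o),"c",proj(S,c),proj(D,c))
E
```

```text
627 451
[-0.16198405 -0.00309198  0.00102628  0.00206069] -9.281002602025989 [ 0.2 -0.1  0.6  0.1 -0.3 -0.1 -0.4  0.1]
[0.54526728 0.19283165 0.25850478] [-0.76497114 11.26053814 -4.42660718]
scene/side hook tops [[419.93344437 317.5253005 ]
 [411.77041273 314.23242947]] [[304.79930199 149.73172642]
 [308.00412495 152.82030082]] c [[412.26559813 309.80573506]] [[299.51305764 169.10428492]]
```

The in-hand fit agrees with the side view: the dispenser slipped 9° in the grip, so it now leans 11° with the tool at 38°. The plan is to go to a reachable tilt of 27° (lean about 22°), hook on, then let it swivel upright in a light grip about the hook.

```bash
cat > plan.py <<'E'
from hand import *
from kin import fk2
P=np.load("p.npy")
IH=np.array([-.16198405,-.00309198,.00102628,.00206069])
yaw=np.radians(-3.7);U=np.array([np.cos(yaw),np.sin(yaw),0]);AX=np.array([.632,.1745,0]);Z=np.array([0,0,1.])
def tool(tau): return R.from_euler("z",yaw)*R.from_euler("y",-np.radians(tau))*R.from_euler("x",np.pi)
r,t=inhand(IH);gl=r.inv().apply(GZ-t)  # grip point in dispenser frame
def tcp(tau,lean,plate,oz): # plate centre at horizontal distance 'plate' in front of O
    O=AX-U*(.08+plate)+Z*oz; Rd=R.from_euler("z",yaw)*R.from_euler("y",np.radians(lean))
    g=O+Rd.apply([gl[0],0,gl[2]]); return g-tool(tau).apply(GZ)
lo=np.array([-3.07,-1.43,-1.02,-3.03,-3.05,-3.03]);hi=np.array([3.07,2.12,1.25,1.67,0,3.03])
def ik(T,tz):
    k=min((least_squares(lambda q:np.r_[(fk2(q,P)[0]-T)*3,fk2(q,P)[1]-tz],[.75,a,b,.6,-.6,0],bounds=(lo,hi)) for a,b in((0,-.6),(-.1,-.9))),key=lambda k:k.cost);return k.x[:5].round(2),k.cost<1e-8
E
python3 - <<'E'
from plan import *
print("grip local",gl)
Rt=tool(27)*r;print("lean at 27",(R.from_euler("z",-yaw)*Rt).as_euler("xyz",degrees=True))
lean=(R.from_euler("z",-yaw)*Rt).as_euler("xyz",degrees=True)[1]
tz=tool(27).apply([0,0,1])
for n,a in dict(W1=(lean,.0195,.25),seat=(lean,.0195,.2151),up=(0,.023,.205)).items():
    T=tcp(27,*a);print(n,T,ik(T,tz))
E
```

```text
grip local [ 0.00049753  0.0011134  -0.0144219 ]
lean at 27 [ 0.03015193 22.28102089 -0.07589224]
W1 [0.53622739 0.18069334 0.21971535] (array([ 0.85, -0.05, -0.84,  0.7 , -0.59]), np.True_)
seat [0.53622739 0.18069334 0.18481535] (array([ 0.8 , -0.01, -0.92,  0.83, -0.49]), np.True_)
up [0.53822842 0.18056394 0.17382718] (array([ 0.78,  0.01, -0.94,  0.89, -0.45]), np.True_)
```

Emit:
apply_moves(steps=[{"translation":[0,0,0.05],"rotation":[0.003,0.04,0]},{"translation":[0,0,0.1],"rotation":[0.005,0.08,0]},{"translation":[0,0,0.15],"rotation":[0.008,0.13,0]},{"translation":[0,0,0.2],"rotation":[0.011,0.18,0]},{"translation":[0,0,0.24],"rotation":[0.015,0.23,0]},{"translation":[0,0,0.27],"rotation":[0.018,0.28,0]},{"translation":[0,0,0.29],"rotation":[0.021,0.33,0]},{"translation":[0,0,0.3],"rotation":[0.024,0.38,0]},{"translation":[0,0,0.3],"rotation":[0.028,0.432,0]},{"translation":[0,0,0.3],"rotation":[0.028,0.432,0]}])

```text
t: 16.28
eef_pos: [0.5554, 0.1935, 0.3059]
ee_rot: [3.126, -0.437, -0.064]
force: [0.5, 0.7, -1.0]
width: 0.0338
gripper_force: 25.0
```

Run:
```python
from plan import *
s=get_state();R1=R.from_euler("xyz",s["ee_rot"]);W=tcp(27,22.28,.0195,.25)
print(s["eef_pos"],s["ee_rot"],(W-s["eef_pos"])/.25,(tool(27)*R1.inv()).as_rotvec(degrees=True)/30)
```

```text
[0.55537331 0.19353598 0.30592488] [ 3.12569047 -0.43740781 -0.06379977] [-0.07658271 -0.05137065 -0.34483849] [ 0.0230907  -0.06622876  0.01184447]
```

Emit:
apply_moves(steps=[{"translation":[-0.02,-0.01,-0.02],"rotation":[0.005,-0.016,0.003]},{"translation":[-0.04,-0.03,-0.06],"rotation":[0.01,-0.033,0.006]},{"translation":[-0.06,-0.04,-0.11],"rotation":[0.015,-0.05,0.009]},{"translation":[-0.077,-0.051,-0.17],"rotation":[0.023,-0.066,0.012]},{"translation":[-0.077,-0.051,-0.23],"rotation":[0.023,-0.066,0.012]},{"translation":[-0.077,-0.051,-0.28],"rotation":[0.023,-0.066,0.012]},{"translation":[-0.077,-0.051,-0.32],"rotation":[0.023,-0.066,0.012]},{"translation":[-0.077,-0.051,-0.34],"rotation":[0.023,-0.066,0.012]},{"translation":[-0.077,-0.051,-0.345],"rotation":[0.023,-0.066,0.012]},{"translation":[-0.077,-0.051,-0.345],"rotation":[0.023,-0.066,0.012]}])

```text
t: 17.12
eef_pos: [0.5357, 0.18, 0.2188]
ee_rot: [3.139, -0.472, -0.063]
force: [-0.4, 0.6, -1.9]
width: 0.0338
gripper_force: 25.0
```

Run:
```python
from plan import *
w=cam("wrist"); f=grab_frame("wrist"); s=get_state();print(s["t"],s["eef_pos"],s["ee_rot"],s["q"].round(2))
D=cam("side");b=grab_frame("side");S=cam("scene");a=grab_frame("scene")
for n,i in zip("wab",(f,a,b)): cv2.imwrite(f"pics/i_{n}.png",i)
np.save("w6.npy",w,allow_pickle=True)
rr,o=world(s,IH);print("O",o,rr.as_euler("xyz",degrees=True),"plate dist",(AX-o)@U-.08,"lat",(o-AX)@np.cross(Z,U))
hk=[o+rr.apply(np.array(q)/1e3) for q in [(42,10,10),(42,-10,10),(16,17,30),(16,-17,30),(42,-10,-14),(34,-10,-14),(0,0,-165)]]
V=np.cross(Z,U);bar=[AX-U*k+V*l+Z*h for k in(.076,.084) for l in(-.011,.011) for h in (.205,.183)]+[AX-U*.08+Z*.21]
def up(i,m,c,W,H,sc):
    o=cv2.resize(i,None,fx=sc,fy=sc,interpolation=cv2.INTER_CUBIC)
    for Q,col in((bar,(255,255,0)),(hk,(255,0,255))):
        for u in proj(m,Q): cv2.circle(o,tuple(int(round(x*sc)) for x in u),2,col,-1)
    u=proj(m,c)[0]*sc;x=int(np.clip(u[0]-W/2,0,o.shape[1]-W));y=int(np.clip(u[1]-H/2,0,o.shape[0]-H));print("crop",x,y,sc);return o[y:y+H,x:x+W]
c=(hk[0]+hk[1])/2
cv2.imwrite("pics/c6.png",np.hstack([up(f,w,c,400,600,2.4),np.vstack([up(a,S,c,400,200,6),up(b,D,bar[-1],400,400,8)])]))
```

```text
17.1667 [0.5359699  0.18030869 0.21939583] [ 3.14012407 -0.47264404 -0.06359138] [ 0.85 -0.05 -0.84  0.7  -0.59  0.1 ]
O [0.53233578 0.17945227 0.2496764 ] [-0.05065003 22.20036813 -3.78824629] plate dist 0.019776061950859417 lat -0.0014896194720159684
crop 568 189 2.4
crop 2264 1772 6
crop 2196 1152 8
```

View pics/c6.png

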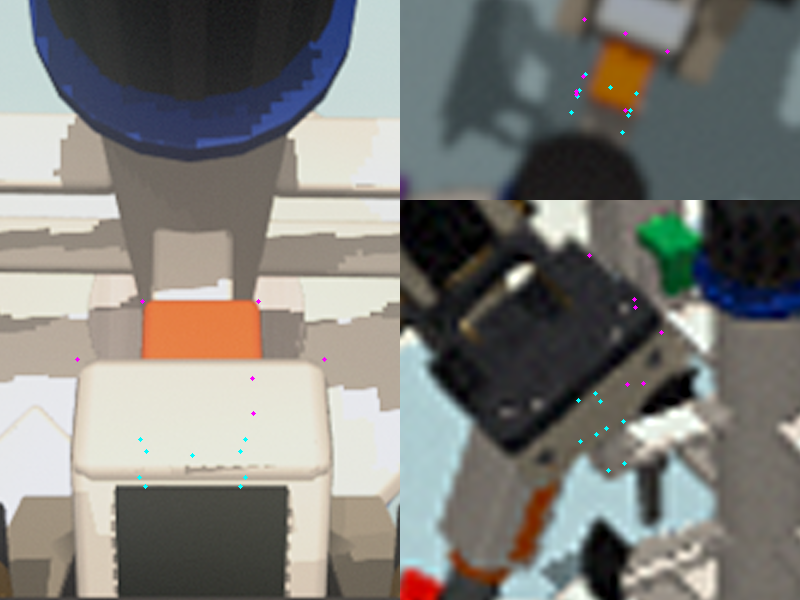

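The wrist crop shows the orange hook at (144–261,300) matching the fitted pose, with the spoke about 2 mm to the left (+y), so I shift by that and lower.

Emit:
apply_moves(steps=[{"translation":[0,0.008,-0.01],"rotation":[0,0,0]},{"translation":[0,0.008,-0.03],"rotation":[0,0,0]},{"translation":[0,0.008,-0.05],"rotation":[0,0,0]},{"translation":[0,0.008,-0.07],"rotation":[0,0,0]},{"translation":[0,0.008,-0.085],"rotation":[0,0,0]},{"translation":[0,0.008,-0.1],"rotation":[0,0,0]},{"translation":[0,0.008,-0.11],"rotation":[0,0,0]},{"translation":[0,0.008,-0.12],"rotation":[0,0,0]},{"translation":[0,0.008,-0.125],"rotation":[0,0,0]},{"translation":[0,0.008,-0.13],"rotation":[0,0,0]}])

```text
t: 18.1
eef_pos: [0.536, 0.1823, 0.1864]
ee_rot: [3.14, -0.472, -0.064]
force: [0.4, 0.1, -1.7]
width: 0.0338
gripper_force: 25.0
```

Emit:
apply_moves(steps=[{"translation":[0,0,-0.002],"rotation":[0,0,0]},{"translation":[0,0,-0.004],"rotation":[0,0,0]},{"translation":[0,0,-0.006],"rotation":[0,0,0]},{"translation":[0,0,-0.008],"rotation":[0,0,0]},{"translation":[0,0,-0.01],"rotation":[0,0,0]},{"translation":[0,0,-0.012],"rotation":[0,0,0]},{"translation":[0,0,-0.014],"rotation":[0,0,0]},{"translation":[0,0,-0.016],"rotation":[0,0,0]},{"translation":[0,0,-0.016],"rotation":[0,0,0]},{"translation":[0,0,-0.016],"rotation":[0,0,0]}])

```text
t: 18.93
eef_pos: [0.5359, 0.1823, 0.1825]
ee_rot: [3.14, -0.472, -0.063]
force: [0.2, -0.1, -0.8]
width: 0.0336
gripper_force: 25.0
```

Emit:
apply_moves(steps=[{"translation":[0,0,0],"rotation":[0,0,0]},{"translation":[0,0,0],"rotation":[0,0,0]},{"translation":[0.002,0,-0.005],"rotation":[0,0,0]},{"translation":[0.004,0,-0.01],"rotation":[0,0,0]},{"translation":[0.006,0,-0.015],"rotation":[0,0,0]},{"translation":[0.008,0,-0.02],"rotation":[0,0,0]},{"translation":[0.009,0,-0.025],"rotation":[0,0,0]},{"translation":[0.009,0,-0.03],"rotation":[0,0,0]},{"translation":[0.009,0,-0.034],"rotation":[0,0,0]},{"translation":[0.009,0,-0.034],"rotation":[0,0,0]}], newtons=6)

```text
t: 19.77
eef_pos: [0.5385, 0.1825, 0.1744]
ee_rot: [3.14, -0.473, -0.064]
force: [2.0, -0.7, 2.1]
width: 0.0337
gripper_force: 6.0
```

Run:
```python
from plan import *
w=cam("wrist"); f=grab_frame("wrist"); s=get_state();print(s["t"],s["eef_pos"],s["force"],s["gripper_force"])
b=grab_frame("side");cv2.imwrite("pics/j_w.png",f);cv2.imwrite("pics/j_b.png",b);np.save("w7.npy",w,allow_pickle=True);np.save("s7.npy",s,allow_pickle=True)
cv2.imwrite("pics/c7.png",np.hstack([cv2.resize(f[60:360,240:400],None,fx=2.5,fy=2,interpolation=3),cv2.resize(b[130:230,265:332],(400,600),interpolation=3)]))
```

```text
19.8167 [0.53849511 0.18252041 0.17435007] [ 2.19535573 -0.6992729   1.92793562] 5.999591052532196
```

View pics/c7.png

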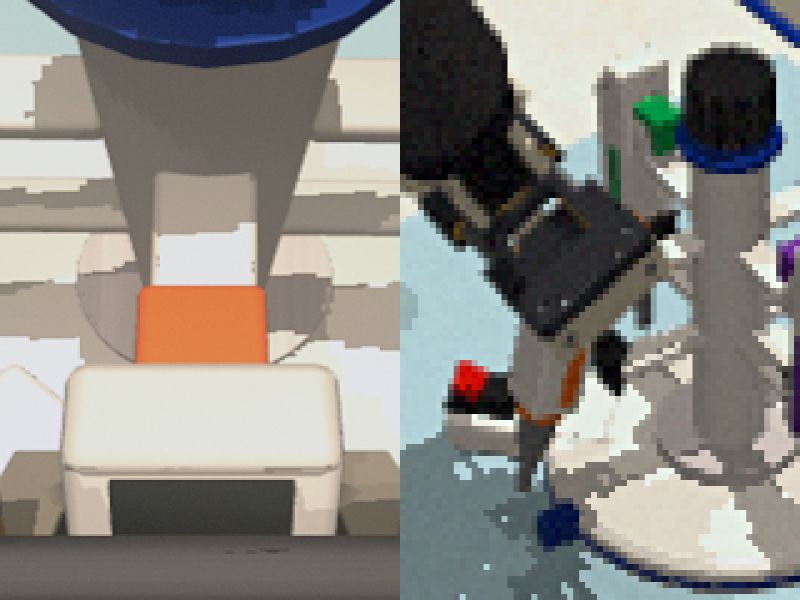

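The hook sits centred over its spoke (138–267 against 152–257), and the side view shows the dispenser almost upright with its nose above the rib. I fit the lean numerically.

Run:
```python
from plan import *
m=np.load("w7.npy",allow_pickle=True).item();s=np.load("s7.npy",allow_pickle=True).item()
M=np.array([[42,10,10],[42,-10,10],[16,17,30],[16,-17,30]])/1e3
uv=np.array([[138,287],[267,287],[68,366],[338,366]])/[2.5,2]+[240,60]
f=lambda p:(proj(m,world(s,p)[0].apply(M)+world(s,p)[1])-uv).ravel()
r=least_squares(f,IH,x_scale=[.1,.01,.01,.01]);rr,o=world(s,r.x)
print(r.x,r.fun.round(1),o,rr.as_euler("xyz",degrees=True),"plate",(AX-o)@U-.08,"lat",(o-AX)@np.cross(Z,U))
```

```text
[-0.0182509  -0.00222622  0.00102927  0.00078988] [ 0.2 -0.1 -0.2  0.  -0.1 -0.1  0.1  0.1] [0.53257958 0.18180246 0.20695651] [-0.02156288 13.95815752 -3.76405801] plate 0.019684437672248506 lat 0.0008714082226814581
```

Run:
```python
from plan import *
D=cam("side");s=np.load("s7.npy",allow_pickle=True).item();g=s["eef_pos"]+R.from_euler("xyz",s["ee_rot"]).apply(GZ)
for l in (0,4,8,12,16):
    rr=R.from_euler("z",yaw)*R.from_euler("y",np.radians(l));o=g-rr.apply([gl[0],0,gl[2]])
    print(l,o,proj(D,o+rr.apply([0,0,-.165]))[0],proj(D,o+rr.apply([0,-.017,-.105]))[0])
print("rib ref",proj(D,[.511,.1822,.011])[0])
```

```text
0 [0.52945678 0.18311928 0.20550983] [294.95620494 209.15439118] [296.9596181  199.08523846]
4 [0.53046192 0.18305428 0.2055094 ] [292.37602388 210.19240499] [295.36664714 199.71010733]
8 [0.53146457 0.18298944 0.20543872] [289.78915882 211.07590808] [293.77313696 200.23648069]
12 [0.53245986 0.18292508 0.20529812] [287.20616905 211.80011268] [292.18609092 200.66158329]
16 [0.53344295 0.18286151 0.20508829] [284.63777709 212.36069473] [290.61255762 200.98301297]
rib ref [291.0848545  217.58164525]
```

Emit:
apply_moves(steps=[{"translation":[0.001,0,-0.003],"rotation":[0,0,0]},{"translation":[0.002,0,-0.006],"rotation":[0,0,0]},{"translation":[0.003,0,-0.009],"rotation":[0,0,0]},{"translation":[0.004,0,-0.012],"rotation":[0,0,0]},{"translation":[0.005,0,-0.015],"rotation":[0,0,0]},{"translation":[0.006,0,-0.018],"rotation":[0,0,0]},{"translation":[0.006,0,-0.021],"rotation":[0,0,0]},{"translation":[0.006,0,-0.024],"rotation":[0,0,0]},{"translation":[0.006,0,-0.026],"rotation":[0,0,0]},{"translation":[0.006,0,-0.026],"rotation":[0,0,0]}])

```text
t: 20.7
eef_pos: [0.5399, 0.1825, 0.1677]
ee_rot: [3.14, -0.473, -0.064]
force: [3.2, -0.4, 3.3]
width: 0.0342
gripper_force: 6.0
```

Run:
```python
from plan import *
w=cam("wrist"); f=grab_frame("wrist"); s=get_state();b=grab_frame("side");D=cam("side")
print(s["t"],s["eef_pos"],s["force"],s["gripper_force"]);cv2.imwrite("pics/k_w.png",f);cv2.imwrite("pics/k_b.png",b)
h=cv2.cvtColor(f,cv2.COLOR_BGR2HSV);k=cv2.inRange(h,(5,150,120),(18,255,255));k[300:]=0;k[:,:270]=0;k[:,370:]=0
v,u=np.nonzero(k);print("wrist orange",u.min(),u.max(),np.percentile(v,[0,1,99,100]))
g=s["eef_pos"]+R.from_euler("xyz",s["ee_rot"]).apply(GZ)
# nose: dark pixels between v=203..212 near u 280..300
for y in range(200,216): print(y,[int(x) for x in cv2.cvtColor(b,cv2.COLOR_BGR2GRAY)[y,280:302]])
for l in(-4,0,4,8,12):
    rr=R.from_euler("z",yaw)*R.from_euler("y",np.radians(l));o=g-rr.apply([gl[0],0,gl[2]])
    print(l,proj(D,o+rr.apply([0,0,-.165]))[0].round(1),"wrist tip",proj(w,o+rr.apply([.042,0,.01]))[0].round(1),"head back",proj(w,o+rr.apply([.016,0,.03]))[0].round(1))
```

```text
20.75 [0.53987615 0.18244979 0.16772056] [ 2.40698166 -0.74075583  3.3232159 ] 5.9998322278261185
wrist orange 293 348 [202. 203. 260. 260.]
200 [246, 249, 247, 244, 241, 237, 233, 235, 235, 247, 84, 56, 62, 67, 59, 45, 194, 240, 235, 216, 224, 233]
201 [166, 203, 220, 232, 235, 237, 238, 237, 240, 250, 82, 45, 53, 58, 52, 33, 195, 238, 236, 224, 234, 234]
202 [118, 120, 121, 122, 123, 136, 148, 163, 204, 225, 104, 49, 51, 53, 53, 35, 244, 240, 225, 197, 234, 232]
203 [114, 114, 117, 110, 109, 111, 112, 111, 111, 114, 127, 56, 51, 55, 44, 82, 199, 205, 177, 181, 214, 233]
204 [110, 111, 112, 113, 110, 111, 112, 110, 110, 169, 228, 115, 56, 52, 83, 220, 220, 216, 216, 212, 236, 237]
205 [86, 90, 99, 109, 114, 117, 111, 110, 107, 147, 233, 111, 54, 46, 78, 222, 219, 218, 217, 238, 239, 242]
206 [204, 203, 204, 95, 78, 140, 82, 84, 92, 150, 186, 100, 54, 49, 123, 224, 224, 221, 225, 229, 158, 153]
207 [210, 208, 207, 204, 205, 206, 203, 201, 204, 93, 114, 94, 56, 47, 179, 232, 127, 114, 118, 116, 112, 146]
208 [118, 119, 120, 116, 202, 205, 201, 202, 212, 85, 113, 71, 53, 49, 97, 120, 1
[... 396 characters left out ...]
 92, 90, 88, 92, 56, 109, 119, 123, 116, 117, 114, 221, 120, 105, 216, 220]
213 [121, 120, 120, 89, 92, 95, 89, 90, 91, 96, 51, 80, 71, 71, 123, 116, 109, 226, 222, 221, 218, 219]
214 [91, 88, 90, 86, 91, 91, 90, 89, 92, 97, 61, 19, 21, 20, 74, 119, 116, 117, 221, 220, 214, 218]
215 [90, 89, 87, 89, 90, 89, 89, 95, 66, 26, 19, 25, 23, 15, 22, 92, 119, 113, 114, 217, 217, 215]
-4 [297.9 209.2] wrist tip [317.9 210.8] head back [317.6 283.8]
0 [295.4 210.4] wrist tip [318.  208.1] head back [317.6 273.6]
4 [292.8 211.4] wrist tip [318.  206.1] head back [317.6 264. ]
8 [290.2 212.3] wrist tip [318.  204.7] head back [317.7 255. ]
12 [287.6 213. ] wrist tip [318.1 204.1] head back [317.7 246.8]
```

Emit:
apply_moves(steps=[{"translation":[0.001,0,-0.002],"rotation":[0,0,0]},{"translation":[0.002,0,-0.004],"rotation":[0,0,0]},{"translation":[0.003,0,-0.006],"rotation":[0,0,0]},{"translation":[0.004,0,-0.008],"rotation":[0,0,0]},{"translation":[0.004,0,-0.009],"rotation":[0,0,0]},{"translation":[0.004,0,-0.009],"rotation":[0,0,0]},{"translation":[0.004,0,-0.009],"rotation":[0,0,0]},{"translation":[0.004,0,-0.009],"rotation":[0,0,0]},{"translation":[0.004,0,-0.009],"rotation":[0,0,0]},{"translation":[0.004,0,-0.009],"rotation":[0,0,0]}], newtons=3)

```text
t: 21.63
eef_pos: [0.5404, 0.1822, 0.1651]
ee_rot: [3.14, -0.472, -0.063]
force: [-2.0, 1.9, 2.3]
width: 0.034
gripper_force: 3.0
```

Emit:
apply_moves(steps=[{"translation":[0,0,0],"rotation":[0,0,0]},{"translation":[0,0,0],"rotation":[0,0,0]},{"translation":[0,0,0],"rotation":[0,0,0]},{"translation":[0,0,0],"rotation":[0,0,0]},{"translation":[0,0,0],"rotation":[0,0,0]},{"translation":[0,0,0],"rotation":[0,0,0]},{"translation":[0,0,0],"rotation":[0,0,0]},{"translation":[0,0,0],"rotation":[0,0,0]},{"translation":[0,0,0],"rotation":[0,0,0]},{"translation":[0,0,0],"rotation":[0,0,0]}], jaw=-1)

```text
t: 22.47
eef_pos: [0.5406, 0.1823, 0.1653]
ee_rot: [3.14, -0.472, -0.063]
force: [0.4, -0.0, -0.7]
width: 0.0869
gripper_force: 0.0
```

Run:
```python
from plan import *
w=cam("wrist"); f=grab_frame("wrist"); s=get_state();b=grab_frame("side");D=cam("side")
print(s["t"],s["eef_pos"],s["force"],s["gripper_force"]);cv2.imwrite("pics/l_w.png",f);cv2.imwrite("pics/l_b.png",b)
h=cv2.cvtColor(f,cv2.COLOR_BGR2HSV);k=cv2.inRange(h,(5,150,120),(18,255,255));k[300:]=0;k[:,:270]=0;k[:,370:]=0
v,u=np.nonzero(k);print("wrist orange",u.min(),u.max(),v.min(),v.max())
G=cv2.cvtColor(b,cv2.COLOR_BGR2GRAY)
for y in range(200,214,2): print(y,[int(x) for x in G[y,284:304]])
for l in(-4,0,4):
    rr=R.from_euler("z",yaw)*R.from_euler("y",np.radians(l));o=AX-U*.104+Z*.205
    print(l,proj(D,o+rr.apply([0,0,-.165]))[0].round(1),"wrist tip",proj(w,o+rr.apply([.042,0,.01]))[0].round(1),"head back",proj(w,o+rr.apply([.016,0,.03]))[0].round(1))
```

```text
22.5167 [0.54065517 0.1823694  0.16530788] [0.75684513 0.81226158 0.36730518] 0.0
wrist orange 292 349 203 269
200 [243, 237, 235, 234, 232, 234, 236, 245, 80, 49, 61, 57, 52, 43, 136, 217, 223, 233, 233, 236]
202 [123, 125, 125, 164, 202, 214, 224, 207, 145, 55, 49, 53, 53, 32, 175, 200, 234, 235, 236, 238]
204 [110, 112, 111, 109, 110, 164, 219, 237, 225, 184, 61, 54, 39, 223, 221, 218, 233, 238, 238, 242]
206 [89, 82, 83, 91, 87, 148, 172, 216, 217, 228, 72, 48, 41, 226, 228, 229, 127, 117, 112, 150]
208 [116, 117, 111, 116, 204, 80, 182, 195, 228, 233, 77, 52, 48, 118, 113, 112, 114, 114, 116, 113]
210 [198, 202, 203, 200, 209, 89, 104, 112, 117, 114, 115, 97, 120, 121, 116, 118, 111, 111, 104, 214]
212 [204, 205, 175, 175, 181, 183, 72, 112, 117, 119, 122, 115, 114, 115, 112, 103, 215, 220, 220, 218]
-4 [297.8 208.4] wrist tip [323.7 210.6] head back [324.5 289.9]
0 [295.  209.7] wrist tip [323.6 210.6] head back [324.5 282.4]
4 [292.2 210.9] wrist tip [323.5 211.2] head back [324.4 275.4]
```

The dispenser now hangs upright on its own (nose at side u≈295, lean ≈0). I back the gripper off along the fingers and work out the rocker and bottle positions.

Emit:
apply_moves(steps=[{"translation":[-0.01,0.001,0.02],"rotation":[0,0,0]},{"translation":[-0.027,0.002,0.053],"rotation":[0,0,0]},{"translation":[-0.054,0.003,0.107],"rotation":[0,0,0]},{"translation":[-0.08,0.005,0.16],"rotation":[0,0,0]},{"translation":[-0.107,0.007,0.21],"rotation":[0,0,0]},{"translation":[-0.135,0.009,0.265],"rotation":[0,0,0]},{"translation":[-0.163,0.01,0.32],"rotation":[0,0,0]},{"translation":[-0.19,0.012,0.375],"rotation":[0,0,0]},{"translation":[-0.218,0.014,0.43],"rotation":[0,0,0]},{"translation":[-0.218,0.014,0.48],"rotation":[0,0,0]}])

```text
t: 23.4
eef_pos: [0.4853, 0.1858, 0.2862]
ee_rot: [3.141, -0.472, -0.063]
force: [-0.4, -0.2, -0.9]
width: 0.0877
gripper_force: 0.0
```

Run:
```python
from plan import *
s=get_state();print(s["t"],s["eef_pos"],s["ee_rot"],s["q"].round(2))
S=cam("scene");D=cam("side")
def comp(im,m,lo,hi,box,z,n):
    h=cv2.cvtColor(im,cv2.COLOR_BGR2HSV);x,y,w,hh=box;k=cv2.inRange(h[y:y+hh,x:x+w],lo,hi);v,u=np.nonzero(k)
    P=np.array([onz(m,(a+x,b+y),z) for a,b in zip(u,v)]);d=P-AX;r=np.hypot(d[:,0],d[:,1])
    print(n,len(u),"px",u.mean()+x,v.mean()+y,"xy",P.mean(0).round(4),"r",np.percentile(r,[5,50,95]).round(4),"ang",np.degrees(np.arctan2(d[:,1].mean(),d[:,0].mean())).round(1))
w1=np.load("w1.npy",allow_pickle=True).item();w2=np.load("w2.npy",allow_pickle=True).item()
comp(cv2.imread("pics/w1.png"),w1,(0,150,90),(8,255,255),(222,225,30,30),.040,"w1")
comp(cv2.imread("pics/w2.png"),w2,(0,150,90),(8,255,255),(325,250,35,35),.040,"w2")
b=cv2.imread("pics/l_b.png");comp(b,D,(0,150,90),(6,255,255),(262,180,30,25),.041,"side")
a=grab_frame("scene");cv2.imwrite("pics/m_a.png",a)
comp(a,S,(0,150,90),(6,255,255),(425,325,40,35),.041,"scene")
print("bottle base",onz(S,(500,364),.02),"side",onz(D,(255,182),.01))
```

```text
23.4 [0.48528273 0.1857558  0.28620454] [ 3.14083987 -0.47233287 -0.06336492] [ 1.01 -0.19 -0.76  0.57 -0.84  0.14]
w1 71 px 232.35211267605635 241.16901408450704 xy [0.5311 0.2979 0.04  ] r [0.1518 0.1593 0.1674] ang 129.3
w2 140 px 340.9142857142857 267.2857142857143 xy [0.5233 0.2936 0.04  ] r [0.1548 0.1614 0.168 ] ang 132.4
side 24 px 276.2916666666667 192.66666666666666 xy [0.5251 0.2944 0.041 ] r [0.1531 0.161  0.1692] ang 131.7
scene 43 px 446.4651162790698 341.27906976744185 xy [0.5289 0.2963 0.041 ] r [0.1524 0.1601 0.1664] ang 130.2
bottle base [0.53470307 0.45047216 0.02      ] side [0.5124111 0.423815  0.01     ]
```

Emit:
apply_moves(steps=[{"translation":[0.0,0.02,0.05],"rotation":[0.005,0.08,0]},{"translation":[0.0,0.04,0.1],"rotation":[0.011,0.17,0]},{"translation":[0.0,0.06,0.14],"rotation":[0.017,0.27,0]},{"translation":[0.01,0.09,0.17],"rotation":[0.024,0.38,0]},{"translation":[0.01,0.12,0.17],"rotation":[0.031,0.49,0]},{"translation":[0.01,0.15,0.17],"rotation":[0.038,0.6,0]},{"translation":[0.02,0.18,0.17],"rotation":[0.045,0.71,0]},{"translation":[0.02,0.21,0.17],"rotation":[0.051,0.81,0]},{"translation":[0.02,0.24,0.17],"rotation":[0.057,0.9,0]},{"translation":[0.02,0.26,0.17],"rotation":[0.057,0.9,0]}], jaw=1, newtons=20)

```text
t: 24.28
eef_pos: [0.4924, 0.2515, 0.3266]
ee_rot: [3.139, 0.004, -0.065]
force: [0.4, 0.4, -0.2]
width: 0.0267
gripper_force: 0.0
```

Emit:
apply_moves(steps=[{"translation":[0,0,0],"rotation":[0,0,0.1]},{"translation":[0,0.01,0],"rotation":[0,0,0.2]},{"translation":[0,0.02,0],"rotation":[0,0,0.3]},{"translation":[0,0.03,0],"rotation":[0,0,0.4]},{"translation":[0,0.04,0],"rotation":[0,0,0.5]},{"translation":[0,0.05,0],"rotation":[0,0,0.6]},{"translation":[0,0.06,0],"rotation":[0,0,0.7]},{"translation":[0,0.07,0],"rotation":[0,0,0.8]},{"translation":[0,0.08,0],"rotation":[0,0,0.9]},{"translation":[0,0.09,0],"rotation":[0,0,1]}])

```text
t: 25.12
eef_pos: [0.491, 0.2732, 0.3276]
ee_rot: [3.139, -0.001, 0.462]
force: [-0.1, -0.7, -0.1]
width: 0.0007
gripper_force: 0.0
```

Emit:
apply_moves(steps=[{"translation":[0,0,0],"rotation":[0,0,0.1]},{"translation":[0,0.01,0],"rotation":[0,0,0.2]},{"translation":[0,0.02,0],"rotation":[0,0,0.3]},{"translation":[0,0.03,0],"rotation":[0,0,0.4]},{"translation":[0,0.04,0],"rotation":[0,0,0.5]},{"translation":[0,0.05,0],"rotation":[0,0,0.6]},{"translation":[0,0.06,0],"rotation":[0,0,0.7]},{"translation":[0,0.07,0],"rotation":[0,0,0.8]},{"translation":[0,0.08,0],"rotation":[0,0,0.9]},{"translation":[0,0.09,0],"rotation":[0,0,1]}])

```text
t: 25.95
eef_pos: [0.4909, 0.2958, 0.3276]
ee_rot: [3.139, -0.0, 0.986]
force: [-0.1, 0.0, -0.4]
width: 0.0005
gripper_force: 0.0
```

Emit:
apply_moves(steps=[{"translation":[0,0,0],"rotation":[0,0,0.1]},{"translation":[0,0,0],"rotation":[0,0,0.2]},{"translation":[0,0,0],"rotation":[0,0,0.3]},{"translation":[0,0,0],"rotation":[0,0,0.4]},{"translation":[0,0,0],"rotation":[0,0,0.5]},{"translation":[0,0,0],"rotation":[0,0,0.6]},{"translation":[0,0,0],"rotation":[0,0,0.7]},{"translation":[0,0,0],"rotation":[0,0,0.8]},{"translation":[0,0,0],"rotation":[0,0,0.9]},{"translation":[0,0,0],"rotation":[0,0,1]}])

```text
t: 26.78
eef_pos: [0.4909, 0.2957, 0.3276]
ee_rot: [3.139, 0.0, 1.51]
force: [-0.0, 0.7, 0.8]
width: 0.0004
gripper_force: 0.0
```

Emit:
apply_moves(steps=[{"translation":[0,0,0],"rotation":[0,0,0.1]},{"translation":[0,0,0],"rotation":[0,0,0.2]},{"translation":[0,0,0],"rotation":[0,0,0.3]},{"translation":[0,0,0],"rotation":[0,0,0.4]},{"translation":[0,0,0],"rotation":[0,0,0.5]},{"translation":[0,0,0],"rotation":[0,0,0.6]},{"translation":[0,0,0],"rotation":[0,0,0.7]},{"translation":[0,0,0],"rotation":[0,0,0.8]},{"translation":[0,0,0],"rotation":[0,0,0.9]},{"translation":[0,0,0],"rotation":[0,0,1]}])

```text
t: 27.62
eef_pos: [0.4909, 0.2956, 0.3276]
ee_rot: [3.139, 0.001, 2.033]
force: [0.8, 0.3, -0.2]
width: 0.0003
gripper_force: 0.0
```

Run:
```python
from plan import *
w=cam("wrist");f=grab_frame("wrist");cv2.imwrite("pics/n_w.png",f);s=get_state();print(s["t"],s["eef_pos"],s["ee_rot"],s["q"].round(2),s["width"])
h=cv2.cvtColor(f,cv2.COLOR_BGR2HSV);k=cv2.inRange(h,(0,150,90),(6,255,255))
n,l,st,c=cv2.connectedComponentsWithStats(k)
for i in range(1,n):
    if st[i,4]>15: print(st[i],c[i],onz(w,c[i],.041).round(4))
T=np.array([.5255,.2985,.06]);print(((T-s["eef_pos"])/.25).round(3),proj(w,[.5255,.2985,.042]))
```

```text
27.6667 [0.49094412 0.29564455 0.32759125] [3.13905370e+00 6.02203935e-04 2.03703307e+00] [ 0.88  0.14 -0.05  0.   -1.38  2.72] 0.0003807073354435062
[336 202  20  16 220] [345.65909091 209.25      ] [0.5251 0.295  0.041 ]
[ 0.138  0.011 -1.07 ] [[347.38606859 206.98012541]]
```

Emit:
apply_moves(steps=[{"translation":[0.04,0.004,-0.05],"rotation":[0,0,0]},{"translation":[0.08,0.008,-0.12],"rotation":[0,0,0]},{"translation":[0.123,0.012,-0.22],"rotation":[0,0,0]},{"translation":[0.123,0.012,-0.34],"rotation":[0,0,0]},{"translation":[0.123,0.012,-0.46],"rotation":[0,0,0]},{"translation":[0.123,0.012,-0.58],"rotation":[0,0,0]},{"translation":[0.123,0.012,-0.7],"rotation":[0,0,0]},{"translation":[0.123,0.012,-0.8],"rotation":[0,0,0]},{"translation":[0.123,0.012,-0.9],"rotation":[0,0,0]},{"translation":[0.123,0.012,-0.98],"rotation":[0,0,0]}])

```text
t: 28.5
eef_pos: [0.5212, 0.2979, 0.08]
ee_rot: [-3.142, 0.001, 2.029]
force: [0.3, 1.1, -0.5]
width: 0.0003
gripper_force: 0.0
```

Emit:
apply_moves(steps=[{"translation":[0,0,-0.05],"rotation":[0,0,0]},{"translation":[0,0,-0.09],"rotation":[0,0,0]},{"translation":[0,0,-0.12],"rotation":[0,0,0]},{"translation":[0,0,-0.14],"rotation":[0,0,0]},{"translation":[0,0,-0.155],"rotation":[0,0,0]},{"translation":[0,0,-0.165],"rotation":[0,0,0]},{"translation":[0,0,-0.172],"rotation":[0,0,0]},{"translation":[0,0,-0.178],"rotation":[0,0,0]},{"translation":[0,0,-0.183],"rotation":[0,0,0]},{"translation":[0,0,-0.183],"rotation":[0,0,0]}])

```text
t: 29.33
eef_pos: [0.5223, 0.2993, 0.0374]
ee_rot: [3.139, -0.0, 2.031]
force: [-0.6, 1.9, 1.8]
width: 0.0006
gripper_force: 1.1
```

Emit:
apply_moves(steps=[{"translation":[0,0,-0.002],"rotation":[0,0,0]},{"translation":[0,0,-0.004],"rotation":[0,0,0]},{"translation":[0,0,-0.005],"rotation":[0,0,0]},{"translation":[0,0,-0.006],"rotation":[0,0,0]},{"translation":[0,0,-0.006],"rotation":[0,0,0]},{"translation":[0,0,-0.006],"rotation":[0,0,0]},{"translation":[0,0,-0.006],"rotation":[0,0,0]},{"translation":[0,0,-0.006],"rotation":[0,0,0]},{"translation":[0,0,-0.006],"rotation":[0,0,0]},{"translation":[0,0,-0.006],"rotation":[0,0,0]}])

```text
t: 30.17
eef_pos: [0.5223, 0.2992, 0.0367]
ee_rot: [3.138, -0.0, 2.031]
force: [-3.2, 1.6, 10.2]
width: 0.0004
gripper_force: 5.1
```

Emit:
apply_moves(steps=[{"translation":[0,0,-0.002],"rotation":[0,0,0]},{"translation":[0,0,-0.004],"rotation":[0,0,0]},{"translation":[0,0,-0.004],"rotation":[0,0,0]},{"translation":[0,0,-0.004],"rotation":[0,0,0]},{"translation":[0,0,-0.004],"rotation":[0,0,0]},{"translation":[0,0,-0.004],"rotation":[0,0,0]},{"translation":[0,0,-0.004],"rotation":[0,0,0]},{"translation":[0,0,-0.004],"rotation":[0,0,0]},{"translation":[0,0,-0.004],"rotation":[0,0,0]},{"translation":[0,0,-0.004],"rotation":[0,0,0]}])

```text
t: 31.0
eef_pos: [0.5224, 0.2993, 0.0365]
ee_rot: [3.138, -0.0, 2.032]
force: [-6.9, 1.0, 17.7]
width: 0.0004
gripper_force: 8.9
```

Emit:
apply_moves(steps=[{"translation":[0,0,0.05],"rotation":[0,0,0]},{"translation":[0,0,0.14],"rotation":[0,0,0]},{"translation":[0,0,0.26],"rotation":[0,0,0]},{"translation":[0,0,0.38],"rotation":[0,0,0]},{"translation":[0,0,0.5],"rotation":[0,0,0]},{"translation":[0,0,0.62],"rotation":[0,0,0]},{"translation":[0,0,0.74],"rotation":[0,0,0]},{"translation":[-0.03,0,0.86],"rotation":[0,0,0]},{"translation":[-0.08,0,0.95],"rotation":[0,0,0]},{"translation":[-0.123,-0.012,1],"rotation":[0,0,0]}])

```text
t: 31.83
eef_pos: [0.4914, 0.2959, 0.2872]
ee_rot: [3.137, -0.0, 2.031]
force: [0.3, -0.9, 0.8]
width: 0.0006
gripper_force: 0.0
```

Emit:
apply_moves(steps=[{"translation":[-0.04,0,0.1],"rotation":[0,0,0]},{"translation":[-0.08,0,0.16],"rotation":[0,0,0]},{"translation":[-0.12,0,0.2],"rotation":[0,0,0]},{"translation":[-0.16,0,0.2],"rotation":[0,0,0]},{"translation":[-0.2,0,0.2],"rotation":[0,0,0]},{"translation":[-0.2,0,0.2],"rotation":[0,0,0]},{"translation":[-0.2,0,0.2],"rotation":[0,0,0]},{"translation":[-0.2,0,0.2],"rotation":[0,0,0]},{"translation":[-0.2,0,0.2],"rotation":[0,0,0]},{"translation":[-0.2,0,0.2],"rotation":[0,0,0]}])

```text
t: 32.67
eef_pos: [0.4413, 0.2958, 0.3339]
ee_rot: [3.141, 0.0, 2.031]
force: [-0.5, -1.0, -0.5]
width: 0.0005
gripper_force: 0.0
```

Run:
```python
from plan import *
s=get_state();print(s["t"],s["eef_pos"],s["force"])
D=cam("side");S=cam("scene");w=cam("wrist")
b=grab_frame("side");a=grab_frame("scene");f=grab_frame("wrist")
for n,i in zip("wab",(f,a,b)): cv2.imwrite(f"pics/z_{n}.png",i)
def blobs(im,m,lo,hi,z,n,mn,box=None):
    h=cv2.cvtColor(im,cv2.COLOR_BGR2HSV);k=cv2.inRange(h,lo,hi)
    if box: q=np.zeros_like(k);x,y,W,H=box;q[y:y+H,x:x+W]=k[y:y+H,x:x+W];k=q
    N,l,st,c=cv2.connectedComponentsWithStats(k)
    for i in range(1,N):
        if st[i,4]>=mn: print(n,st[i],c[i].round(1),onz(m,c[i],z).round(4))
bx=(250,120,120,110)
for nm,im,zz in (("before","side0",0),("now","z_b",0)):
    g=cv2.imread(f"pics/{im}.png")
    print(nm);blobs(g,D,(0,150,90),(6,255,255),.041,"red",8,bx);blobs(g,D,(8,150,90),(20,255,255),.21,"orange",8,bx)
    blobs(g,D,(50,120,50),(80,255,255),.21,"green",8,bx);blobs(g,D,(130,80,50),(155,255,255),.21,"purple",8,bx)
blobs(a,S,(8,150,90),(20,255,255),.215,"scene orange",8,(360,290,90,90))
V=np.cross(Z,U)
o=AX-U*.105+Z*.205;print("expected orange hook scene",proj(S,o+U*.03+Z*.01),"side",proj(D,o+U*.03+Z*.01))
blobs(f,w,(0,150,90),(6,255,255),.034,"wrist red",30);blobs(f,w,(8,150,90),(20,255,255),.215,"wrist orange",30)
print("exp wrist hook",proj(w,o+U*.03+Z*.01))
for n,im,m in(("scene",("scene0","z_a"),S),("side",("side0","z_b"),D)):
    d=cv2.absdiff(cv2.imread(f"pics/{im[0]}.png"),cv2.imread(f"pics/{im[1]}.png")).max(2)
    for t,p in dict(tipbox=(.5,-.28,.03),rack=(.5,.05,.05),bottle=(.525,.437,.06)).items():
        u=proj(m,p)[0].astype(int);print(n,t,u,(d[u[1]-15:u[1]+15,u[0]-15:u[0]+15]>60).mean().round(3))
```

```text
32.6667 [0.44134138 0.2957834  0.33388621] [-0.53885517 -0.99928913 -0.47863004]
before
red [274 190   5   7  25] [276.2 192.8] [0.5244 0.294  0.041 ]
orange [250 158  12  11 104] [255.  163.6] [0.4506 0.292  0.21  ]
green [294 160   8   8  43] [297.3 162.7] [0.5659 0.2118 0.21  ]
green [290 174   4  16  40] [291.6 181.4] [0.4959 0.1439 0.21  ]
purple [339 156   8   9  48] [341.9 158.9] [0.6972 0.1387 0.21  ]
purple [347 169   4  16  40] [348.9 177. ] [0.6569 0.0514 0.21  ]
now
red [273 191   6   6  23] [275.7 193.7] [0.5201 0.2911 0.041 ]
orange [250 158  12  11 105] [255.1 163.6] [0.4506 0.2918 0.21  ]
orange [300 164   7   9  38] [303.1 167.9] [0.5653 0.1779 0.21  ]
orange [289 175   3   6  12] [289.8 177.8] [0.5012 0.1621 0.21  ]
orange [297 181   3  16  46] [298.  188.8] [0.4914 0.1022 0.21  ]
green [304 146   8  10  47] [307.9 149.7] [0.6354 0.2482 0.21  ]
green [300 155   2  10  13] [300.4 160.1] [0.5821 0.217  0.21  ]
purple [329 169   5   8  16] [330.1 172.2] [0.623  0.1069 0.21  ]
purple [338 183   5   6  20] [339.7 185.7] [0.6063 0.0351 0.21  ]
purple [331 186   2  16  23] [331.3 192.4] [0.5652 0.0254 0.21  ]
scene orange [407 308  11  12  88] [412.3 313.2] [0.5631 0.1819 0.215 ]
expected orange hook scene [[411.93391817 310.71452939]] side [[300.77114634 167.38186256]]
wrist red [371 216  20  17 237] [380.5 223.6] [0.5242 0.2959 0.034 ]
wrist orange [ 429   82   53   60 1724] [451.2 110.3] [0.4824 0.4148 0.215 ]
wrist orange [303 340   4  37  92] [304. 358.] [0.4764 0.1927 0.215 ]
wrist orange [335 343   4  34  95] [336.3 361. ] [0.502  0.2021 0.215 ]
exp wrist hook [[380.66875026 405.75148707]]
scene tipbox [252 269] 0.0
scene rack [362 302] 0.006
scene bottle [500 354] 0.0
side tipbox [374 299] 0.0
side rack [310 232] 0.027
side bottle [254 168] 0.0
```

Run:
```python
from plan import *
D=cam("side");S=cam("scene")
def c(f,lo,hi,box):
    h=cv2.cvtColor(cv2.imread(f),cv2.COLOR_BGR2HSV);x,y,W,H=box;v,u=np.nonzero(cv2.inRange(h[y:y+H,x:x+W],lo,hi));return np.array([u.mean()+x,v.mean()+y]),len(u)
O=((8,150,90),(20,255,255));G=((50,120,50),(80,255,255));P=((130,80,50),(155,255,255))
for n,(sc,si) in dict(orange=(c("pics/z_a.png",*O,(400,300,25,25)),c("pics/z_b.png",*O,(298,162,11,13))),
  green=(c("pics/z_a.png",*G,(405,310,50,50)),c("pics/z_b.png",*G,(302,144,12,14)))).items():
    X=tri([(S,sc[0]),(D,si[0])]);d=X-AX;print(n,sc,si,X.round(4),np.degrees(np.arctan2(d[1],d[0])).round(1),np.hypot(d[0],d[1]).round(4))
print("scene purple",c("pics/z_a.png",*P,(350,300,80,80)),proj(S,AX-np.cross(Z,U)*.075+Z*.21),"exp green",proj(S,AX+np.cross(Z,U)*.075+Z*.212),proj(D,AX+np.cross(Z,U)*.075+Z*.212))
```

```text
orange (array([412.31818182, 313.18181818]), 88) (array([303.07894737, 167.86842105]), 38) [0.5634 0.1799 0.211 ] 175.5 0.0688
green (array([433.23170732, 351.53658537]), 82) (array([307.85106383, 149.74468085]), 47) [0.6376 0.2527 0.2068] 85.9 0.0784
scene purple (array([369.46728972, 329.28037383]), 107) [[371.70454595 326.68659687]] exp green [[431.96841978 350.17858231]] [[307.9779607  148.96126532]]
```

```bash
python3 -c "
from station import *
print(job_done())"
```

```text
the job is handed in; nothing more can be done
None
```

The job is handed in: empty hook a was turned to within about 1° of the blue rib, the orange dispenser hangs upright on it, and the rocker was pushed down against its stop. The green and purple dispensers are still on their hooks, and the tip box, bottle and tube rack show no movement in the camera images. The pin itself was not visible; I infer it is down from the hook's measured height (about 205 mm).

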